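Stir the beads in the jug with the hand stirrer

TASK

Pick up the stirrer from the bench, lay it in the sloping rest with its handle uppermost and let go, then take it again by the handle so that it points straight down. With the paddle down among the beads at the bottom of the jug, stir at least two full turns counter-clockwise as seen from above, starting and finishing on the side of the jug's handle, and put the stirrer back fully down in the sloping rest, handle uppermost. Keep all the beads in the jug and leave the other things on the bench where they are.

Things in the scene. Friction and masses are not known exactly. Their poses are not given: they have to be found in the camera images.
- stirrer: hand stirrer, 250 mm, about 0.14 kg, at first lying on the bench. Origin on its long axis at mid-length, 9 mm above the bench there. x runs along it from paddle to handle end: white block paddle x -125 to -95 mm (20 mm wide along y, 18 thick along z), round steel shaft (10 mm) -95 to +5, square blue handle (18 x 18 mm) +5 to +125. It balances near x = -20 mm
- stirrer_tip (a point): centre of the end face of the stirrer's white paddle (x = -125 mm on the stirrer)
- stirrer_top (a point): centre of the end face of the stirrer's blue handle (x = +125 mm on the stirrer)
- rest: fixed aluminium trough on a grey foot plate (150 x 100 x 8 mm). Origin on the bench; x is level, pointing uphill. The trough rises at 50 degrees towards +x, open above and at its top end: floor 145 mm long, inside 40 mm wide, side walls (lower 122 mm) and the stop wall at its foot 25 mm above the floor. With the stirrer's paddle at the stop, the handle's upper 105 mm stick out free
- rest_foot (a point): where the centre of the paddle's end lies when the stirrer is fully down in the rest: mid-width of the trough, 9 mm off its floor, at the stop; in the rest's frame (-50, 0, 36) mm
- rest_top (a point): where the centre of the handle's end face lies then, 250 mm up the slope from rest_foot, in the air; in the rest's frame at (110.7, 0, 227.5) mm
- jug: fixed round white jug on a dark steel disc (190 mm across, 10 mm thick); origin on the bench under its centre, z up. Inside radius 71 mm, wall 4 mm, inner floor 15 mm and rim 110 mm above the bench. Its blue bow handle is on the +x side and reaches 120 mm from the axis, top 101 mm above the bench
- jug_floor (a point): centre of the jug's inner floor
- bead1_center (a point): centre of a smooth, slippery ball bead, 22 mm diameter, 12 g (orange, amber or blue), one of six lying loose in one layer in the jug
- bead2_center (a point): centre of a smooth, slippery ball bead, 22 mm diameter, 12 g (orange, amber or blue), one of six lying loose in one layer in the jug
- bead3_center (a point): centre of a smooth, slippery ball bead, 22 mm diameter, 12 g (orange, amber or blue), one of six lying loose in one layer in the jug
- bead4_center (a point): centre of a smooth, slippery ball bead, 22 mm diameter, 12 g (orange, amber or blue), one of six lying loose in one layer in the jug
- bead5_center (a point): centre of a smooth, slippery ball bead, 22 mm diameter, 12 g (orange, amber or blue), one of six lying loose in one layer in the jug
- bead6_center (a point): centre of a smooth, slippery ball bead, 22 mm diameter, 12 g (orange, amber or blue), one of six lying loose in one layer in the jug
- amber_bottle: amber glass bottle with a blue cap, 60 mm diameter, 130 mm tall; bystander, origin at the centre of its underside
- wash_bottle: white plastic wash bottle with a thin spout straight up, 60 mm diameter, 155 mm tall; bystander, origin at the centre of its underside
- tip_box: closed green plastic box, 60 x 125 x 60 mm high; bystander, origin at the centre of its underside
- sample_jar: small clear jar with a white cap, 38 mm diameter, 55 mm tall; bystander, origin at the centre of its underside
- dish: flat green glass dish, 60 mm diameter, 16 mm high; bystander, origin at the centre of its underside
- bung: terracotta-coloured tapered stopper, 42 mm diameter at the top, 32 mm high; bystander, origin at the centre of its underside
Not all that is in view belongs to the job. What is shaped like the jug but purple or red is not meant.

How it is judged:
On the way, in this order (a step that is already met when the one before it is completed fails the run):
1. the stirrer lies in the rest's trough, handle uppermost, let go (distance between stirrer_tip and rest_foot below 0.015 m and distance between stirrer_top and rest_top below 0.02 m and contact force between the fingers and stirrer below 0.05 N), for 0.2 s.
2. turn 1: the upright stirrer's paddle is down among the beads, on the handle's side (z of stirrer_tip in the frame of jug below 0.037 m and angle between stirrer's own x axis and vertical below 0.4 rad and horizontal distance between stirrer_tip and jug_floor below 0.068 m and x of stirrer_tip in the frame of jug above 0.01 m and y of stirrer_tip in the frame of jug between -0.009 and 0.009 m).
3. turn 1: the upright stirrer's paddle is down among the beads, a quarter turn on (z of stirrer_tip in the frame of jug below 0.037 m and angle between stirrer's own x axis and vertical below 0.4 rad and horizontal distance between stirrer_tip and jug_floor below 0.068 m and y of stirrer_tip in the frame of jug above 0.01 m and x of stirrer_tip in the frame of jug between -0.009 and 0.009 m).
4. turn 1: the upright stirrer's paddle is down among the beads, opposite the handle (z of stirrer_tip in the frame of jug below 0.037 m and angle between stirrer's own x axis and vertical below 0.4 rad and horizontal distance between stirrer_tip and jug_floor below 0.068 m and x of stirrer_tip in the frame of jug below -0.01 m and y of stirrer_tip in the frame of jug between -0.009 and 0.009 m).
5. turn 1: the upright stirrer's paddle is down among the beads, three quarters round (z of stirrer_tip in the frame of jug below 0.037 m and angle between stirrer's own x axis and vertical below 0.4 rad and horizontal distance between stirrer_tip and jug_floor below 0.068 m and y of stirrer_tip in the frame of jug below -0.01 m and x of stirrer_tip in the frame of jug between -0.009 and 0.009 m).
6. turn 2: the upright stirrer's paddle is down among the beads, on the handle's side (all of step 2).
7. turn 2: the upright stirrer's paddle is down among the beads, a quarter turn on (all of step 3).
8. turn 2: the upright stirrer's paddle is down among the beads, opposite the handle (all of step 4).
9. turn 2: the upright stirrer's paddle is down among the beads, three quarters round (all of step 5).
10. second turn closed: paddle back on the handle's side (all of step 6).
At the end, for the whole second after the job is handed in: The stirrer lies at rest in the trough, let go, handle uppermost: paddle end within 15 mm of rest_foot, handle end within 20 mm of rest_top. All six beads are in the jug below its rim; of each pair 1-2, 3-4, 5-6 at least one bead lies over 8 mm from where it started (all of step 1 and linear speed of stirrer below 0.02 m/s and horizontal distance between each of bead1_center, bead2_center, bead3_center, bead4_center, bead5_center, bead6_center and jug_floor below 0.072 m and z of each of bead1_center, bead2_center, bead3_center, bead4_center, bead5_center, bead6_center in the frame of jug below 0.11 m and distance of any of bead1_center, bead2_center from where it was at the start of the episode above 0.008 m and distance of any of bead3_center, bead4_center from where it was at the start of the episode above 0.008 m and distance of any of bead5_center, bead6_center from where it was at the start of the episode above 0.008 m); the robot touches nothing.
It fails at once if a bead left the jug (horizontal distance between any of bead1_center, bead2_center, bead3_center, bead4_center, bead5_center, bead6_center and jug_floor above 0.085 m).
It fails at once if a bystander was shifted more than 30 mm (distance of any of amber_bottle, wash_bottle, tip_box, sample_jar, dish, bung from where it was at the start of the episode above 0.03 m).
It also fails if it takes over 72 s, if anything falls off the work surface, if the arm or the gripper's body presses on something with over 40 N, if the wrist force passes 120 N, or if a joint passes its speed limit or range.

ROBOT

A 6-joint arm with a two-finger parallel gripper is mounted at the origin on the work surface. World frame = base frame: x ahead of the robot, y to its left, z up, the work surface at z = 0. Lengths are in m, angles in rad, forces in N, time in s.
With the tool pointing down it reaches from about 0.425 to 0.95 m from the base axis. Payload 3.5 kg.
Tool frame: the origin (TCP) lies on the centre line of the jaws, within the pads' length; the fingertips stand 11 mm ahead of it and the grasp point (between the pads) lies 8 mm behind it; x points along the fingers, y is the direction in which the jaws open and shut, and the axes are right-handed (so a half turn about x gives the same grasp; the last joint's range is limited). The gripper opens to 85 mm and grips with 20 to 120 N. Pads are 22 mm wide; open, the fingers measure 114 mm over their backs; the gripper's body (76 mm by 85 mm) begins 54 mm behind the grasp point. The pads swing forward as they close: fully open they stand 13 mm farther back than shut.
Start: joints at [-1.396, 0.286, 1.577, -0, 1.279, -0.15], TCP at [0.215, -0.64, 0.242] pointing down, gripper open.
Joint ranges: [-2.77, 2.77], [-0.9, 2.22], [0.21, 2.48], [-1.53, 4.67], [0.24, 2.81], [-2.84, 2.84]. Speed limits (rad/s): [2.79, 2.79, 3.14, 3.14, 3.14, 3.14].

INTERFACE

Orientations are given as a unit quaternion [x, y, z, w].
In Python, from plant import ctrl gives the robot as it stands. The module is installed in compiled form; this text tells all that it offers.
- The arm moves only by the tool drive_tool, never from a script. Its argument "series" is a list of rows, each a list of 2 entries, a list of its own where there are three numbers: the shift along the tool's x, y, z in units of 50 mm (1.0 is 50 mm), then the turn, a rotation vector about the tool's x, y, z in degrees. A call has 1 to 5 rows; each row shifts and turns the pose as measured when the row begins, along the tool's axes as they then stand; what a row does not reach is not made up. A row lasts 1/10 s, in which the tool goes at most 50 mm and 8.59 degrees, less where a joint would pass 70% of its speed; a pose out of reach is approached as far as the arm can. A call is refused whole if a number of a shift passes 1 or a number of a turn 8.59, either way. A call with a gripper value outside its range is refused whole. "grip" is the gripper's target within -1 to 1 (fully open at 1, half-way at 0, shut at -1), set as the call begins (left out, the last holds). The fingers move at their own pace and stop on an object; "newtons" is the grip in N (left out, the last holds). Time passes only in rows, so rows that do not move let the fingers close. It gives the time, the measured TCP pose, the force and the opening at its end, in the units of the state.
- ctrl.get_state(): the state, without advancing time (a new reading comes with each control period).
- ctrl.read_camera(name): name is "scene" or "top" or "wrist"; returns a dict with "img" (420x560x3 uint8, red, green, blue), "camera_matrix" (3x3 intrinsics, pixels), "k1" (the pictures are not rectified: a ray, as slopes to the right and down, at radius r is drawn at 1 + k1 r^2 times it, then the intrinsics apply), "R" (3x3) and "t" (3): a world point X has camera coordinates R X + t. Camera axes: x right, y down, z forward; pixel columns grow to the right and rows downward; lengths in m; the calibration is good to about 2 mm. A picture is of the moment at which its call begins. There is no depth.
- ctrl.sign_off(): hands the job in, once; it reports no verdict.
The state is a dict: "time": time; "qpos": joint angles; "dq": joint speeds; "joint_efforts": joint torques, N m; "eef_pos": TCP position; "tcp_rot": TCP orientation; "contact_force": force on the tool from outside, world axes, zero at the start; "wrist_torque": the same for the moment, N m; "opening": opening from 0.0 (shut) to 1.0 (fully open).
Only numpy, scipy, OpenCV 4.12 (cv2) and the standard library are available. Lean on these libraries where they do the work, as an engineer would, in place of code of your own. Each camera call takes 0.05 s, during which the arm holds its last target.

## Working session

There is one attempt and no reset: what is moved stays moved. The work goes in short steps, Python scripts to look and compute and a tool call to move; the robot and the scene stay as the last step left them, time stands still between calls to the robot, and variables do not carry over. Pictures are saved under pics/ and viewed, and the job is handed in when it is done.

Besides the shell and the picture viewer there is one more tool, called after "Emit:" as name([rows], argument=value, ...), one row to a line, values as JSON. drive_tool: Moves the arm, as the interface text tells. Its arguments: {"type":"object","properties":{"series":{"type":"array"},"grip":{"type":"number"},"newtons":{"type":"number"}},"required":["series"]}

```bash
mkdir -p pics; ls
cat > h.py <<'E'
import numpy as np, cv2
from plant import ctrl
from scipy.spatial.transform import Rotation as R
def snap(name,fn):
    c=ctrl.read_camera(name); cv2.imwrite('pics/'+fn+'.png',c['img'][:,:,::-1]); np.savez('pics/'+fn+'.npz',**{k:c[k] for k in c}); return c
def load(fn): return dict(np.load('pics/'+fn+'.npz'))
def ray(c,uv):
    K=c['camera_matrix'];k1=float(c['k1'])
    d=np.array([k1,0,0,0,0.])
    p=cv2.undistortPointsIter(np.array(uv,float).reshape(-1,1,2),K,d,None,None,(3,100,1e-12)).reshape(-1,2)
    D=np.c_[p,np.ones(len(p))]@c['R']; o=-c['R'].T@c['t']; return o,D
def plane(c,uv,z):
    o,D=ray(c,uv); s=(z-o[2])/D[:,2]; return o+s[:,None]*D
def tri(c1,u1,c2,u2):
    o1,d1=ray(c1,u1);o2,d2=ray(c2,u2); d1=d1[0];d2=d2[0]
    A=np.c_[d1,-d2]; s=np.linalg.lstsq(A,o2-o1,rcond=None)[0]
    a=o1+s[0]*d1;b=o2+s[1]*d2; return (a+b)/2,np.linalg.norm(a-b)
def proj(c,X):
    X=np.atleast_2d(X); p=X@c['R'].T+c['t']; p=p[:,:2]/p[:,2:]; r2=(p**2).sum(1,keepdims=True); p=p*(1+float(c['k1'])*r2)
    K=c['camera_matrix']; return np.c_[p[:,0]*K[0,0]+K[0,2],p[:,1]*K[1,1]+K[1,2]]
def st():
    s=ctrl.get_state(); return s
E
python3 - <<'E'
from h import *
for n in ['scene','top','wrist']:
    c=snap(n,n+'0'); print(n,c['camera_matrix'].tolist(),c['k1'],(-c['R'].T@c['t']).round(3),c['R'].round(2).tolist())
print(st())
E
```

```text
pics
scene [[397.2631914767871, 0.0, 281.28662280684], [0.0, 397.2631914767871, 210.8435969064431], [0.0, 0.0, 1.0]] 0.040991760513834886 [1.107 0.466 0.744] [[-0.6, 0.8, -0.0], [0.48, 0.35, -0.8], [-0.64, -0.49, -0.59]]
top [[504.4548054368034, 0.0, 279.25557314067004], [0.0, 504.4548054368034, 204.01814723938475], [0.0, 0.0, 1.0]] 0.047228945449271795 [ 0.424 -0.022  1.423] [[-0.03, -1.0, 0.01], [-1.0, 0.03, -0.05], [0.05, -0.01, -1.0]]
wrist [[336.2417086773361, 0.0, 282.1969490227806], [0.0, 336.2417086773361, 204.89842032018706], [0.0, 0.0, 1.0]] -0.025816521422907527 [ 0.285 -0.617  0.373] [[0.32, -0.95, -0.0], [-0.91, -0.31, 0.29], [-0.28, -0.09, -0.96]]
{'time': 0.15, 'qpos': array([-1.39595015e+00,  2.86992504e-01,  1.57784255e+00, -3.11565475e-05,
        1.27861276e+00, -1.50008053e-01]), 'dq': array([ 1.49263754e-03, -2.76809707e-03, -4.38761008e-03,  1.08373739e-03,
        3.94048351e-06, -1.48076610e-04]), 'joint_efforts': array([ 3.38732243e-04, -4.06606185e+01, -2.93139911e+01, -1.56402302e-04,
        4.01456928e-03, -1.60247981e-05]), 'eef_pos': array([ 0.21536912, -0.63919692,  0.2412437 ]), 'tcp_rot': array([-0.69778012, -0.11500777,  0.6978175 , -0.11369634]), 'contact_force': array([-0.06795702,  0.44450235,  0.42131894]), 'wrist_torque': array([ 0.0469959,  0.0331306, -0.0035982]), 'opening': 1.0004566747413801}
```

View pics/top0.png

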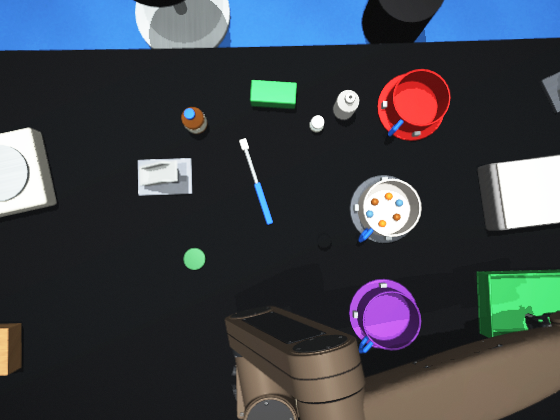

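View pics/scene0.png

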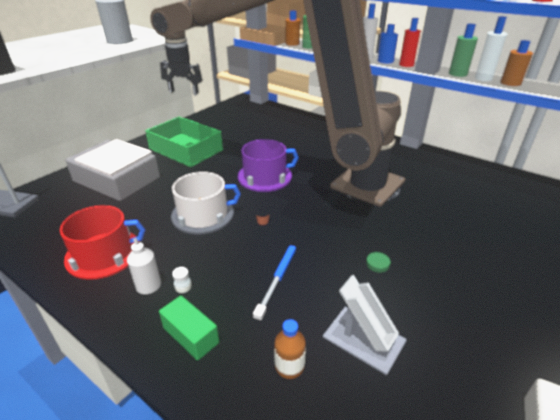

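View pics/wrist0.png

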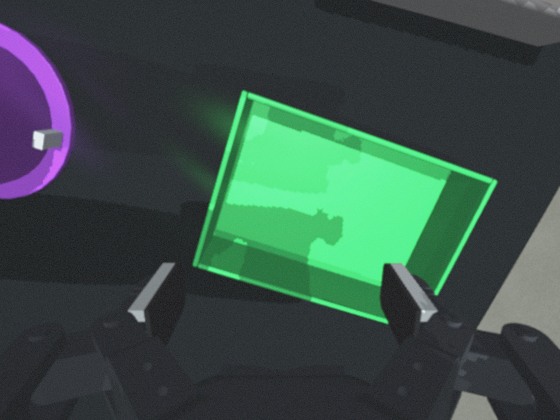

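Run:
```python
from h import *
t=load('top0')['img'][:,:,::-1]; s=load('scene0')['img'][:,:,::-1]
a=cv2.resize(t[120:260,120:290],None,fx=4.4,fy=4.2*1.0476,interpolation=2)[:600]
cv2.imwrite('pics/z1.png',cv2.resize(t[130:270,120:290],(765,600) if 0 else (728,600),interpolation=2))
cv2.imwrite('pics/z2.png',cv2.resize(t[165:250,340:430],(635,600),interpolation=2))
cv2.imwrite('pics/z3.png',cv2.resize(s[265:375,310:420],(600,600),interpolation=2))
```

```text
(no output)
```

View pics/z1.png

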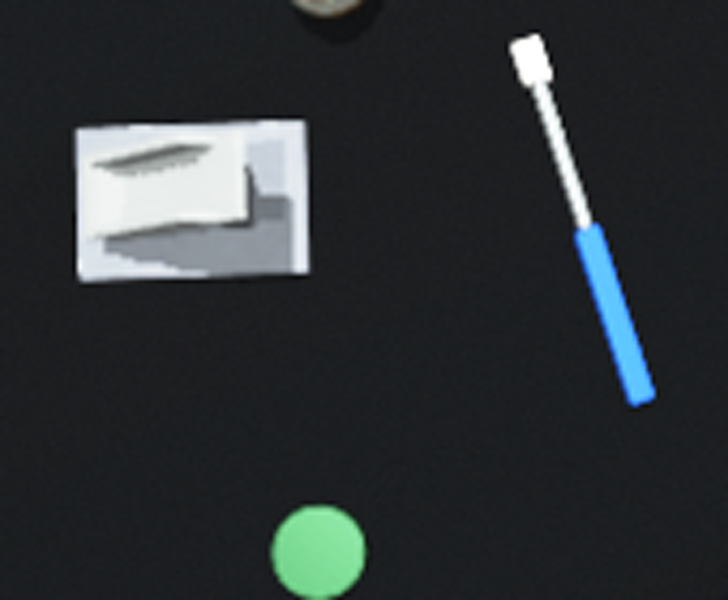

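View pics/z2.png

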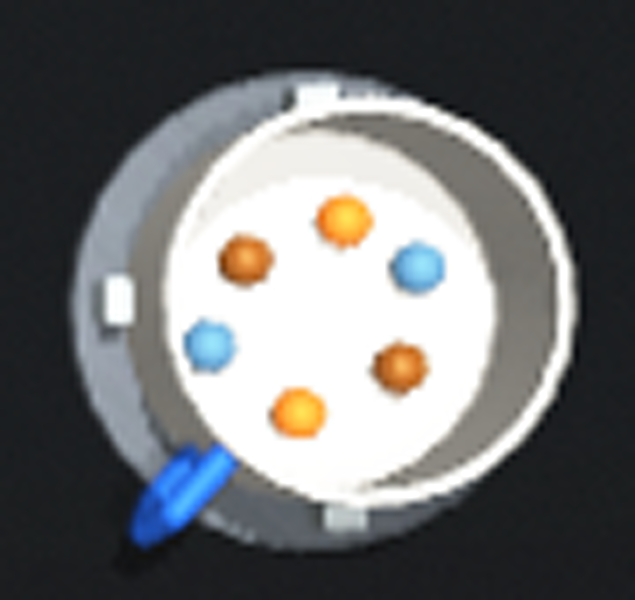

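View pics/z3.png

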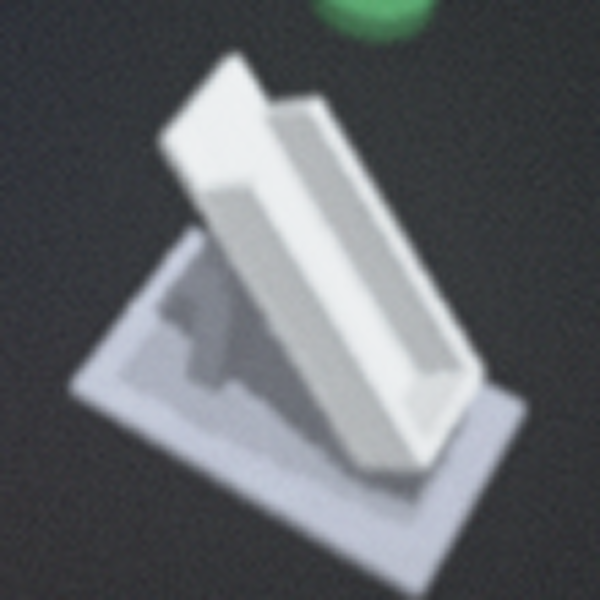

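Run:
```python
from h import *
c=load('top0'); im=c['img']; hsv=cv2.cvtColor(im,cv2.COLOR_RGB2HSV)
def big(m,roi):
    x0,y0,x1,y1=roi; mm=np.zeros_like(m); mm[y0:y1,x0:x1]=m[y0:y1,x0:x1]
    cs,_=cv2.findContours(mm,cv2.RETR_EXTERNAL,cv2.CHAIN_APPROX_NONE); return max(cs,key=cv2.contourArea)
v=(hsv[:,:,2]>90).astype(np.uint8)
k=big(v,(130,145,205,205)); r=cv2.minAreaRect(k); print('plate',r)
b=cv2.boxPoints(r); P=plane(c,b+0.0,0.008); print(P.round(4), np.linalg.norm(np.diff(P,axis=0),axis=1)); print('ctr',P.mean(0))
d=[P[(i+1)%4]-P[i] for i in range(4)]; l=max(d,key=np.linalg.norm); print('long dir deg',np.degrees(np.arctan2(l[1],l[0])))
# stirrer
bl=((hsv[:,:,0]>95)&(hsv[:,:,0]<125)&(hsv[:,:,1]>120)&(hsv[:,:,2]>90)).astype(np.uint8)
k=big(bl,(230,150,290,235)); r=cv2.minAreaRect(k);b=cv2.boxPoints(r);P=plane(c,b,0.018); print('handle',P.round(4),np.linalg.norm(np.diff(P,axis=0),axis=1),P.mean(0))
k=big(v,(230,130,290,235)); r=cv2.minAreaRect(k);b=cv2.boxPoints(r);P=plane(c,b,0.018); print('stir',P.round(4),np.linalg.norm(np.diff(P,axis=0),axis=1),P.mean(0))
# jug disc
v2=(hsv[:,:,2]>60).astype(np.uint8)
cv2.imwrite('pics/m.png',cv2.resize(v2[165:250,340:430]*255,(635,600),interpolation=0))
for name,roi,lo,hi in [('jugh',(350,220,385,250),95,125)]:
    k=big(bl,roi).reshape(-1,2); print(name,k.mean(0),k.min(0),k.max(0)); print(plane(c,k.astype(float),0.06).mean(0))
```

```text
plate ((164.4934539794922, 176.31057739257812), (36.013084411621094, 54.174705505371094), 88.02507019042969)
[[0.6248 0.3583 0.008 ]
 [0.6263 0.2074 0.008 ]
 [0.5249 0.206  0.008 ]
 [0.5237 0.3565 0.008 ]] [0.15092878 0.10143554 0.1505075 ]
ctr [0.57491005 0.2820814  0.008     ]
long dir deg -89.40431842213113
handle [[ 5.475e-01  3.530e-02  1.800e-02]
 [ 5.532e-01  1.670e-02  1.800e-02]
 [ 4.366e-01 -1.870e-02  1.800e-02]
 [ 4.310e-01 -2.000e-04  1.800e-02]] [0.0194178  0.12183712 0.01935219] [0.4921064  0.00826168 0.018     ]
stir [[ 6.715e-01  7.290e-02  1.800e-02]
 [ 6.778e-01  5.260e-02  1.800e-02]
 [ 4.371e-01 -2.040e-02  1.800e-02]
 [ 4.310e-01 -2.000e-04  1.800e-02]] [0.02124388 0.25148776 0.02111228] [0.55437922 0.02624327 0.018     ]
jugh [365.08333333 234.44444444] [359 228] [373 241]
[ 0.39757453 -0.26577391  0.06      ]
```

View pics/m.png

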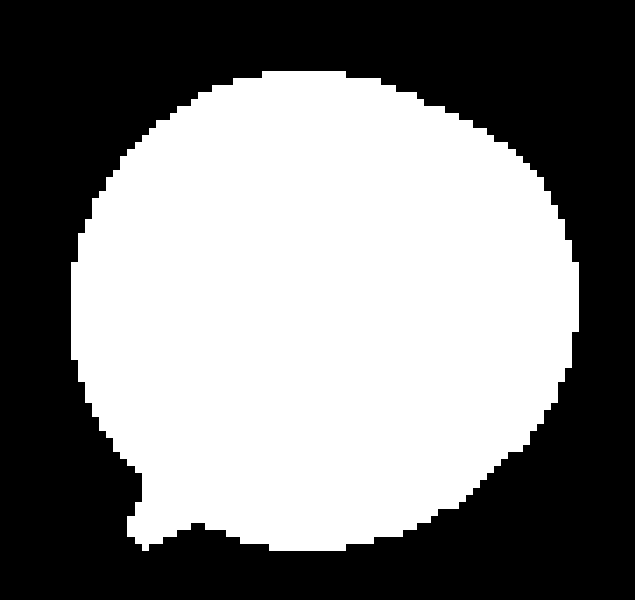

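Run:
```python
from h import *
from scipy.optimize import least_squares
c=load('top0'); im=c['img']; hsv=cv2.cvtColor(im,cv2.COLOR_RGB2HSV)
v2=(hsv[:,:,2]>60).astype(np.uint8); mm=np.zeros_like(v2); mm[165:250,340:430]=v2[165:250,340:430]
k=max(cv2.findContours(mm,cv2.RETR_EXTERNAL,cv2.CHAIN_APPROX_NONE)[0],key=cv2.contourArea).reshape(-1,2).astype(float)
# disc: zoom coords x<400/y top, exclude handle
Z=(k-[340,165])*[635/90,600/85]
left=k[(Z[:,0]<340)&~((Z[:,0]<260)&(Z[:,1]>440))]; 
right=k[(Z[:,0]>510)&(Z[:,1]<450)]
def fit(p):
    f=lambda q:np.hypot(p[:,0]-q[0],p[:,1]-q[1])-q[2]
    r=least_squares(f,[.5,-.25,.08]); return r.x,np.abs(r.fun).max()
print('disc',fit(plane(c,left,0.010)[:,:2])); print('rim',fit(plane(c,right,0.110)[:,:2]))
P=plane(c,left,0.010); 
s=load('scene0')
# inner rim ellipse : white floor-> skip. beads
sat=((hsv[:,:,1]>90)&(hsv[:,:,2]>80)).astype(np.uint8); mm=np.zeros_like(sat); mm[185:228,362:408]=sat[185:228,362:408]
for q in cv2.findContours(mm,cv2.RETR_EXTERNAL,cv2.CHAIN_APPROX_NONE)[0]:
    m=cv2.moments(q)
    if m['m00']>8:
        u=[m['m10']/m['m00'],m['m01']/m['m00']]; print(np.round(u,1),plane(c,u,0.026)[0].round(4))
# rest check
y=np.array([0,-1,0]);
def rest(p,th): 
    a=np.radians(th); return np.array([.575,.282,0])+np.array([np.cos(a)*p[0]-np.sin(a)*p[1],np.sin(a)*p[0]+np.cos(a)*p[1],p[2]])
pts=[(-62.2,20,46.3),(-62.2,-20,46.3),(-43.1+145*.643,20,30.2+145*.766),(-43.1+145*.643,-20,30.2+145*.766)]
X=np.array([rest(np.array(p)/1000,-89.4) for p in pts])
for n,cc,o,f in [('scene',s,(310,265),600/110)]:
    print(n,((proj(cc,X)-o)*f).round(0))
print('top',((proj(c,X)-[120,130])*[728/170,600/140]).round(0))
```

```text
disc (array([ 0.46814778, -0.32888537,  0.09437653]), np.float64(0.001421908780839115))
rim (array([ -32.78561449, -629.35327975,  629.83407348]), np.float64(0.01440381977852212))
[381.8 223.1] [ 0.4271 -0.3193  0.026 ]
[396.3 216.8] [ 0.4433 -0.3597  0.026 ]
[369.1 213.4] [ 0.4546 -0.285   0.026 ]
[398.9 202.4] [ 0.4829 -0.3687  0.026 ]
[374.3 201.4] [ 0.4876 -0.3008  0.026 ]
[388.4 195.9] [ 0.5018 -0.3402  0.026 ]
scene [[426. 452.]
 [470. 378.]
 [178. 136.]
 [230.  72.]]
top [[ 78. 164.]
 [ 80. 227.]
 [226. 139.]
 [228. 206.]]
```

Run:
```python
from h import *
t=load('top0')['img'][150:205,130:200,::-1]
cl=cv2.createCLAHE(3,(2,2)); 
g=cv2.resize(t,None,fx=10,fy=10,interpolation=cv2.INTER_CUBIC)
g=np.clip((g.astype(float)-120)*2,0,255).astype(np.uint8)
cv2.imwrite('pics/z4.png',g)
```

```text
(no output)
```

View pics/z4.png

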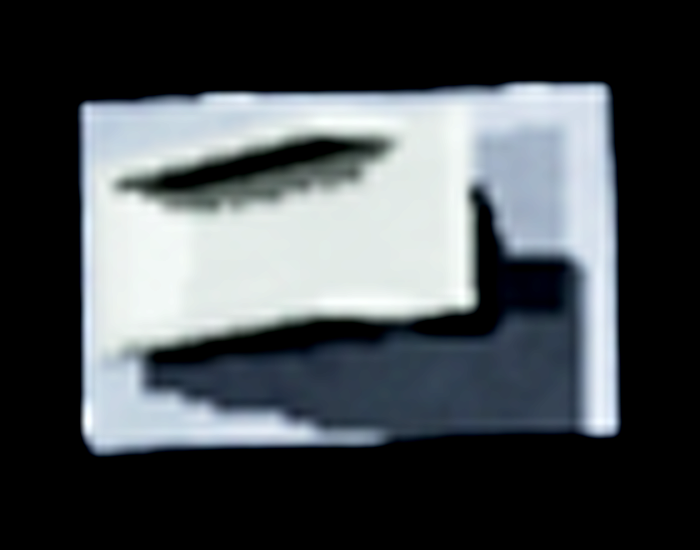

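Run:
```python
from h import *
t=load('top0');s=load('scene0')
f=110/600
for a,b in [((176.8,170.9),(310+198*f,265+100*f)),((176.8,160.5),(310+162*f,265+142*f)),((176.8,181.2),(310+235*f,265+53*f)),((140.5,176),(310+457*f,265+420*f))]:
    X,e=tri(t,np.array(a),s,np.array(b)); print(X.round(4),round(e,4))
# plate corners in scene, z=8mm
u=np.array([(70,388),(195,228),(527,405),(420,597)])*f+[310,265]; print(plane(s,u,0.008).round(4))
# stirrer from scene
print(plane(s,np.array([(261,312),(291,249)]),0.018).round(4))
```

```text
[0.573  0.2252 0.1369] 0.0048
[0.5995 0.2248 0.137 ] 0.0052
[0.5462 0.2255 0.1401] 0.0056
[0.5724 0.3437 0.0404] 0.0071
[[0.6247 0.2123 0.008 ]
 [0.5238 0.2122 0.008 ]
 [0.5225 0.3602 0.008 ]
 [0.6237 0.3615 0.008 ]]
[[ 0.6609  0.0683  0.018 ]
 [ 0.446  -0.0022  0.018 ]]
```

```bash
cat >> h.py <<'E'
import json
def rec():
    s=st(); r=dict(t=s['time'],q=s['qpos'].tolist(),p=s['eef_pos'].tolist(),o=s['tcp_rot'].tolist(),f=s['contact_force'].tolist(),op=s['opening'])
    open('log.jsonl','a').write(json.dumps(r)+'\n'); return s
def delta(tgt_p=None,tgt_R=None,s=None):
    "shift in units of 50mm in tool axes, rotvec deg in tool axes"
    s=s or rec(); Rc=R.from_quat(s['tcp_rot'])
    out={}
    if tgt_p is not None: out['shift']=(Rc.inv().apply(np.array(tgt_p)-s['eef_pos'])/0.05).round(3).tolist()
    if tgt_R is not None: out['rot']=np.degrees((Rc.inv()*tgt_R).as_rotvec()).round(2).tolist()
    return out
def frame(x,y):
    x=np.array(x,float);x/=np.linalg.norm(x);y=np.array(y,float);y-=x*(x@y);y/=np.linalg.norm(y)
    return R.from_matrix(np.c_[x,y,np.cross(x,y)])
E
python3 - <<'E'
from h import *
s=rec(); print(R.from_quat(s['tcp_rot']).as_matrix().round(3))
for sg in (1,-1): print(delta([.5014,.010,.2],frame([0,0,-1],[sg*.29,-sg*.957,0])))
E
```

```text
[[-0.     0.319 -0.948]
 [ 0.002 -0.948 -0.319]
 [-1.    -0.002 -0.   ]]
{'shift': [0.847, -10.477, -9.565], 'rot': [1.75, -0.01, 0.11]}
{'shift': [0.847, -10.477, -9.565], 'rot': [-178.25, -0.16, -0.02]}
```

Emit:
drive_tool([
  [[0,-0.7,-0.64],[0,0,0]],
  [[0,-0.7,-0.64],[0,0,0]],
  [[0,-0.7,-0.64],[0,0,0]],
  [[0,-0.7,-0.64],[0,0,0]],
  [[0,-0.7,-0.64],[0,0,0]],
])

```text
time: 0.65
eef_pos: [0.3106, -0.4194, 0.2372]
tcp_rot: [-0.698, -0.113, 0.699, -0.109]
contact_force: [0.6, 0.5, 0.8]
opening: 1.002
```

```bash
python3 -c "
from h import *
s=rec();print(s['qpos'],s['eef_pos'],delta([.5014,.010,.2],frame([0,0,-1],[.29,-.957,0])))"
```

```text
[-1.12818983e+00 -4.64754180e-02  1.95158139e+00  8.34622492e-04
  1.24256150e+00  1.26955595e-01] [ 0.31064208 -0.41938222  0.23721955] {'shift': [0.787, -6.976, -6.291], 'rot': [1.21, 0.0, 0.35]}
```

Emit:
drive_tool([
  [[0,-0.72,-0.66],[0,0,0]],
  [[0,-0.72,-0.66],[0,0,0]],
  [[0,-0.72,-0.66],[0,0,0]],
  [[0,-0.72,-0.66],[0,0,0]],
  [[0,-0.72,-0.66],[0,0,0]],
])

```text
time: 1.15
eef_pos: [0.4116, -0.1907, 0.2373]
tcp_rot: [-0.698, -0.112, 0.699, -0.108]
contact_force: [0.7, 0.2, 0.4]
opening: 0.994
```

```bash
python3 -c "
from h import *
s=rec();print(s['qpos'],s['eef_pos'],delta([.5014,.010,.2],frame([0,0,-1],[.29,-.957,0])))"
```

```text
[-0.66054035 -0.2150148   2.10187612  0.00476292  1.25971863  0.59666524] [ 0.41162458 -0.19067569  0.23727542] {'shift': [0.77, -3.263, -2.941], 'rot': [1.02, -0.05, 0.38]}
```

Emit:
drive_tool([
  [[0,-0.72,-0.65],[1,0,0]],
  [[0,-0.72,-0.65],[0,0,0]],
  [[0,-0.72,-0.65],[0,0,0]],
  [[0,-0.72,-0.65],[0,0,0]],
  [[0,-0.4,-0.35],[0,0,0]],
])

```text
time: 1.65
eef_pos: [0.5053, 0.0192, 0.2385]
tcp_rot: [0.7, 0.107, -0.699, 0.102]
contact_force: [-0.6, -0.2, -0.1]
opening: 1.001
```

Run:
```python
from h import *
from scipy.optimize import least_squares
s=rec();print(s['qpos'],s['eef_pos'],delta([.5014,.010,.2],frame([0,0,-1],[.29,-.957,0])))
c=snap('wrist','w1')
L=[json.loads(l) for l in open('log.jsonl')]
```

```text
[-0.16602025 -0.09002508  1.99032803  0.00678956  1.24143437  1.10630744] [0.50529406 0.01919063 0.23847182] {'shift': [0.768, 0.158, 0.13], 'rot': [0.12, -0.16, 0.33]}
```

View pics/w1.png

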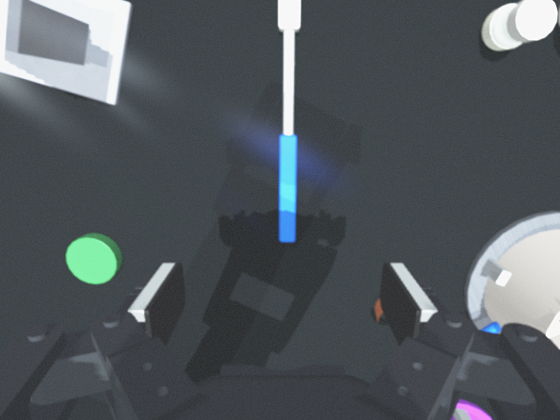

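```bash
python3 - <<'E'
from h import *
c=load('w1')
print(plane(c,np.array([(288,242.),(288,136),(289,31),(289,0)]),0.018).round(4))
print('tcp proj',proj(c,[.5053,.0192,.2385]))
E
cat > kin.py <<'E'
from h import *
from scipy.optimize import least_squares
L=[json.loads(l) for l in open('log.jsonl')]
Q=np.array([l['q'] for l in L]);P=np.array([l['p'] for l in L]);O=R.from_quat([l['o'] for l in L])
def fk(q,a):
    # a: h0, a1, d, L1, e, L2, Lt ; s4,s6 signs
    h0,a1,d,L1,e,L2,Lt=a[:7]
    Ry=lambda t:R.from_euler('y',t);Rz=lambda t:R.from_euler('z',t)
    s4,s6=SG
    R1=Rz(q[0]);R2=R1*Ry(q[1]);R3=R2*Ry(q[2]);R4=R3*Rz(s4*q[3]);R5=R4*Ry(q[4]);R6=R5*Rz(s6*q[5])
    p=R1.apply([a1,d,h0])+R2.apply([0,0,L1])+R3.apply([e,0,L2])+R5.apply([0,0,Lt])
    # tool x = z of R6
    T=R6*R.from_matrix(np.array([[0,0,1],[0,1,0],[-1,0,0]]).T) if False else R6*R.from_matrix(np.c_[[0,0,1],[0,1,0],[-1,0,0]])
    return p,T
SG=(1,1)
E
python3 - <<'E'
import kin; from kin import *
for kin.SG in [(1,1),(1,-1),(-1,1),(-1,-1)]:
    f=lambda a:np.concatenate([fk(q,a)[0]-p for q,p in zip(Q,P)])
    r=least_squares(f,[.3,0,-.1,.4,0,.4,.2]); print(kin.SG,r.x.round(4),np.abs(r.fun).max(),[np.degrees((fk(q,r.x)[1].inv()*o).as_rotvec()).round(1).tolist() for q,o in zip(Q,O)])
E
```

```text
[[ 0.4332 -0.0097  0.018 ]
 [ 0.5461  0.0254  0.018 ]
 [ 0.6408  0.0538  0.018 ]
 [ 0.6661  0.0617  0.018 ]]
tcp proj [[279.55230233 276.33380838]]
(1, 1) [ 0.2403 -0.      0.1009  0.443   0.0206  0.5725  0.2383] 1.4991504704298109e-09 [[90.0, 0.0, 0.0], [90.0, 0.0, 0.0], [90.0, 0.0, 0.0], [90.0, 0.0, 0.0], [90.0, 0.0, 0.0], [90.0, 0.0, 0.0], [90.0, 0.0, 0.0], [90.0, 0.0, 0.0], [90.0, 0.0, 0.0]]
(1, -1) [ 0.2403 -0.      0.1009  0.443   0.0206  0.5725  0.2383] 1.4991504704298109e-09 [[72.8, 0.0, 0.0], [72.8, 0.0, 0.0], [72.8, 0.0, 0.0], [104.5, 0.0, 0.0], [104.5, 0.0, 0.0], [158.4, -0.0, 0.0], [158.4, -0.0, 0.0], [-143.2, 0.0, -0.0], [-143.2, 0.0, -0.0]]
(-1, 1) [-0.0535 -0.0021  0.1014  0.4442  0.0221  0.5742 -0.0563] 0.001132643692492108 [[90.0, -0.0, -0.0], [90.0, -0.0, -0.0], [90.0, -0.0, -0.0], [90.0, 0.1, 0.1], [90.0, 0.1, 0.1], [90.2, 0.6, 0.1], [90.2, 0.6, 0.1], [90.3, 0.8, -0.3], [90.3, 0.8, -0.3]]
(-1, -1) [-0.0535 -0.0021  0.1014  0.4442  0.0221  0.5742 -0.0563] 0.001132643692492108 [[72.8, -0.0, -0.0], [72.8, -0.0, -0.0], [72.8, -0.0, -0.0], [104.6, 0.1, 0.1], [104.6, 0.1, 0.1], [158.5, 0.5, 0.5], [158.5, 0.5, 0.5], [-143.0, -0.7, -0.7], [-143.0, -0.7, -0.7]]
```

```bash
cat >> kin.py <<'E'
A=np.array([0.2403,0,0.1009,0.443,0.0206,0.5725,0.2383])
A=least_squares(lambda a:np.concatenate([fk(q,a)[0]-p for q,p in zip(Q,P)]),A).x
X90=R.from_rotvec([np.pi/2,0,0])
def FK(q): p,T=fk(q,A); return p,T*X90
lo=np.array([-2.77,-.9,.21,-1.53,.24,-2.84]);hi=np.array([2.77,2.22,2.48,4.67,2.81,2.84])
def IK(p,T,q0=None,n=12,seed=0):
    rng=np.random.default_rng(seed); best=[]
    def f(q):
        pp,TT=FK(q); return np.r_[(pp-p)*5,(TT.inv()*T).as_rotvec()]
    for i in range(n):
        x0=np.clip(q0,lo+.01,hi-.01) if (q0 is not None and i==0) else rng.uniform(lo,hi)
        r=least_squares(f,x0,bounds=(lo,hi),max_nfev=120)
        if np.abs(r.fun).max()<1e-4 and not any(np.abs(b-r.x).max()<.02 for b in best): best.append(r.x)
    return best
RO=np.array([.5745,.2825,0]); th=np.radians(-89.4); U=np.array([np.cos(th),np.sin(th),0]); Zv=np.array([0,0,1.]); W=np.cross(Zv,U)
def rp(x,y,z): return RO+x*U+y*W+z*Zv
S=np.cos(np.radians(50))*U+np.sin(np.radians(50))*Zv; N=-np.sin(np.radians(50))*U+np.cos(np.radians(50))*Zv
FOOT=rp(-.05,0,.036)
J=np.array([.4681,-.3289,0])
def rest_pose(sx,alpha,sg):
    "tool grasping stirrer coord sx (m); alpha deg: tool tilted from perp toward inline (90=inline); tcp at axis"
    a=np.radians(alpha); x=-N*np.cos(a)-S*np.sin(a); y=np.cross(S,-N)*sg  # sg=+1: z=S when alpha=0
    return FOOT+S*(sx+.125),frame(x,y)
E
python3 - <<'E'
from kin import *
print(np.abs([FK(q)[0]-p for q,p in zip(Q,P)]).max(),[np.degrees((FK(q)[1].inv()*o).magnitude()).round(3) for q,o in zip(Q,O)][-1])
for sg in (1,-1):
  for al in (0,20,40,60,90):
    p,T=rest_pose(.055 if al<45 else .095,al,sg); print(sg,al,p.round(3),[b.round(2).tolist() for b in IK(p,T,Q[-1])])
for k in range(0,360,45):
    a=np.radians(k); print('stir',k,[b.round(2).tolist() for b in IK(J+[0,0,.25],frame([0,0,-1],[np.cos(a),np.sin(a),0]),Q[-1])])
E
```

```text
3.3306690738754696e-16 0.0
1 0 [0.575 0.217 0.174] [[0.46, 0.48, 1.61, -0.76, 1.54, 0.68]]
1 20 [0.575 0.217 0.174] [[0.38, 0.36, 1.68, -0.5, 1.34, 0.54]]
1 40 [0.575 0.217 0.174] [[0.26, 0.25, 1.75, -0.18, 1.18, 0.32]]
1 60 [0.575 0.191 0.205] [[0.08, 0.15, 1.82, 0.19, 1.17, -0.0]]
1 90 [0.575 0.191 0.205] [[-0.11, 0.17, 1.89, 0.73, 1.27, -0.42]]
-1 0 [0.575 0.217 0.174] [[0.46, 0.48, 1.61, -0.76, 1.54, -2.46]]
-1 20 [0.575 0.217 0.174] [[0.38, 0.36, 1.68, -0.5, 1.34, -2.6]]
-1 40 [0.575 0.217 0.174] [[0.26, 0.25, 1.75, -0.18, 1.18, -2.82]]
-1 60 [0.575 0.191 0.205] []
-1 90 [0.575 0.191 0.205] [[-0.11, 0.17, 1.89, 0.73, 1.27, 2.73]]
stir 0 [[-0.79, 0.05, 1.83, 0.0, 1.26, -0.79]]
stir 45 [[-0.79, 0.05, 1.83, -0.0, 1.26, -1.58]]
stir 90 [[-0.79, 0.05, 1.83, -0.0, 1.26, -2.36]]
stir 135 []
stir 180 [[-0.79, 0.05, 1.83, 0.0, 1.26, 2.35]]
stir 225 [[-0.79, 0.05, 1.83, 0.0, 1.26, 1.57]]
stir 270 [[-0.79, 0.05, 1.83, 0.0, 1.26, 0.78]]
stir 315 [[-0.79, 0.05, 1.83, 0.0, 1.26, -0.0]]
```

Run:
```python
from h import *
print(delta([.5016,.0103,.014],frame([0,0,-1],[.29,-.957,0])))
c=load('top0')
print(plane(c,np.array([(197.,126),(188,113)]),0.0).round(3),plane(c,np.array([(188.,113)]),0.13).round(3),plane(c,np.array([(194.,259)]),0.016).round(3))
```

```text
{'shift': [4.486, 0.22, 0.167], 'rot': [0.2, -0.24, 0.45]}
[[0.716 0.19  0.   ]
 [0.754 0.214 0.   ]] [[0.724 0.193 0.13 ]] [[0.342 0.203 0.016]]
```

Emit:
drive_tool([
  [[0.9,0.1,0.1],[0,0,0.4]],
  [[0.9,0.1,0.07],[0,0,0]],
  [[0.9,0,0],[0,0,0]],
  [[0.9,0,0],[0,0,0]],
  [[0.5,0,0],[0,0,0]],
])

```text
time: 2.2
eef_pos: [0.5082, 0.0119, 0.0337]
tcp_rot: [0.706, 0.106, -0.692, 0.109]
contact_force: [-0.1, -0.3, 0.6]
opening: 1.001
```

Run:
```python
from h import *
print(delta([.5016,.0103,.014],frame([0,0,-1],[.29,-.957,0])))
```

```text
{'shift': [0.391, -0.011, 0.142], 'rot': [0.62, -1.1, -0.4]}
```

Emit:
drive_tool([
  [[0.25,0,0.14],[0.6,-1.1,-0.4]],
  [[0.16,0,0.02],[0,0,0]],
  [[0,0,0],[0,0,0]],
])

```text
time: 2.5
eef_pos: [0.4967, 0.0097, 0.0083]
tcp_rot: [-0.696, -0.105, 0.703, -0.102]
contact_force: [-0.3, -0.9, -0.4]
opening: 1.0
```

Run:
```python
from h import *
print(delta([.5016,.0103,.014],frame([0,0,-1],[.29,-.957,0])))
c=snap('wrist','w2')
```

```text
{'shift': [-0.115, 0.016, -0.096], 'rot': [-0.05, 0.56, 0.27]}
```

View pics/w2.png

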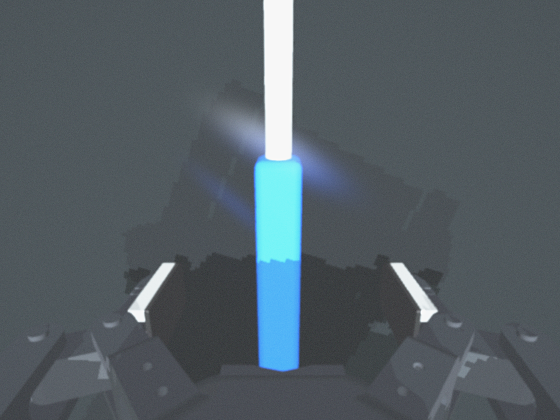

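Emit:
drive_tool([
  [[-0.1,0,-0.1],[0,0.5,0.3]],
  [[0,0,0],[0,0,0]],
])

```text
time: 2.75
eef_pos: [0.5052, 0.0106, 0.0174]
tcp_rot: [0.702, 0.102, -0.697, 0.104]
contact_force: [-0.1, 0.2, 0.9]
opening: 0.999
```

Emit:
drive_tool([
  [[0,0,0],[0,0,0]],
  [[0,0,0],[0,0,0]],
  [[0,0,0],[0,0,0]],
  [[0,0,0],[0,0,0]],
  [[0,0,0],[0,0,0]],
], grip=-1, newtons=60)

```text
time: 3.25
eef_pos: [0.5081, 0.0105, 0.0214]
tcp_rot: [0.704, 0.102, -0.695, 0.106]
contact_force: [0.8, -0.6, -0.7]
opening: 0.188
```

Emit:
drive_tool([
  [[0,0,0],[0,0,0]],
  [[0,0,0],[0,0,0]],
  [[0.12,0,-0.1],[0,1,0]],
  [[0,0,0],[0,0,0]],
], grip=-0.3)

```text
time: 3.65
eef_pos: [0.513, 0.012, 0.0145]
tcp_rot: [0.711, 0.103, -0.688, 0.105]
contact_force: [-0.7, 0.1, -0.1]
opening: 0.354
```

Run:
```python
from h import *
print(delta([.5016,.0103,.012],frame([0,0,-1],[.29,-.957,0])))
print(st()['contact_force'],st()['dq'].round(3))
```

```text
{'shift': [0.043, -0.034, 0.23], 'rot': [-0.01, -1.8, -0.43]}
[-0.70375585  0.10115138 -0.09865952] [-0.001 -0.01  -0.006 -0.005  0.01   0.001]
```

Emit:
drive_tool([
  [[0.04,0,0.2],[0,-1.8,-0.4]],
])

```text
time: 3.75
eef_pos: [0.5036, 0.0091, 0.0122]
tcp_rot: [-0.699, -0.103, 0.7, -0.104]
contact_force: [0.2, -0.2, -0.1]
opening: 0.352
```

Emit:
drive_tool([
  [[0,0,0],[0,0,0]],
  [[0,0,0],[0,0,0]],
  [[0,0,0],[0,0,0]],
], grip=-1)

```text
time: 4.05
eef_pos: [0.5024, 0.0089, 0.0116]
tcp_rot: [-0.698, -0.104, 0.701, -0.104]
contact_force: [-0.1, 0.7, 0.6]
opening: 0.193
```

Run:
```python
from h import *
print(delta([.5016,.0103,.012],frame([0,0,-1],[.29,-.957,0])))
s=st();print(s['contact_force'],s['dq'].round(3),s['eef_pos'],s['opening'])
```

```text
{'shift': [-0.009, -0.031, 0.006], 'rot': [-0.01, 0.23, 0.04]}
[-0.14016863  0.67712991  0.55713917] [-0.001  0.002  0.     0.002 -0.001 -0.002] [0.50236123 0.00888657 0.01157002] 0.19264534541746184
```

```bash
cat >> kin.py <<'E'
from scipy.spatial.transform import Slerp
def plan(p,T,vmax=.9,wmax=8.0,n=None,show=5,dec=2):
    s=rec(); R0=R.from_quat(s['tcp_rot']);p0=s['eef_pos'];p=np.array(p)
    dv=np.linalg.norm(p-p0)/.05; dw=np.degrees((R0.inv()*T).magnitude())
    n=n or max(1,int(np.ceil(max(dv/vmax,dw/wmax))))
    rv=(R0.inv()*T).as_rotvec()
    out=[]
    for i in range(n):
        Ri=R0*R.from_rotvec(rv*i/n); sh=Ri.inv().apply((p-p0)/n)/.05
        out.append([sh.round(dec).tolist(),np.degrees(rv/n).round(1).tolist()])
    print('t',round(s['time'],2),'n',n,'dist mm',round(dv*50,1),'rot',round(dw,1)); print(out[:show])
    q=s['qpos']; pr=IK(p,T,q,n=1); print('q',np.round(q,2),'->',[b.round(2).tolist() for b in pr])
def place(s,h,g=.0545,ax=.0026):
    p,T=rest_pose(g,0,1); return p+S*s+N*(ax+h),T
E
python3 - <<'E'
from kin import *
p,T=place(.015,.08); print(p)
plan([.515,.05,.22],R.from_quat(st()['tcp_rot']))
E
```

```text
[0.57462301 0.27075373 0.2380899 ]
t 4.05 n 5 dist mm 212.8 rot 0.0
[[[-0.83, -0.14, -0.09], [0.0, 0.0, 0.0]], [[-0.83, -0.14, -0.09], [0.0, 0.0, 0.0]], [[-0.83, -0.14, -0.09], [0.0, 0.0, 0.0]], [[-0.83, -0.14, -0.09], [0.0, 0.0, 0.0]], [[-0.83, -0.14, -0.09], [0.0, 0.0, 0.0]]]
q [-0.18  0.24  2.12 -0.    0.79  1.09] -> [[-0.1, -0.04, 1.98, -0.0, 1.21, 1.18]]
```

Emit:
drive_tool([
  [[-0.6,0,0],[0,0,0]],
  [[-0.85,-0.1,-0.1],[0,0,0]],
  [[-0.85,-0.15,-0.1],[0,0,0]],
  [[-0.85,-0.15,-0.1],[0,0,0]],
  [[-0.85,-0.15,-0.1],[0,0,0]],
])

```text
time: 4.55
eef_pos: [0.5071, 0.042, 0.2067]
tcp_rot: [-0.689, -0.105, 0.71, -0.1]
contact_force: [-0.2, -0.4, -1.2]
opening: 0.195
```

Run:
```python
from kin import *
p,T=place(.015,.09); plan(p,T)
```

```text
t 4.55 n 11 dist mm 248.8 rot 86.6
[[[-0.07, -0.38, -0.24], [-6.2, -3.8, 3.1]], [[-0.11, -0.34, -0.27], [-6.2, -3.8, 3.1]], [[-0.14, -0.31, -0.3], [-6.2, -3.8, 3.1]], [[-0.18, -0.27, -0.32], [-6.2, -3.8, 3.1]], [[-0.21, -0.22, -0.33], [-6.2, -3.8, 3.1]]]
q [-0.12 -0.03  2.   -0.    1.21  1.16] -> [[0.54, 0.48, 1.47, -0.73, 1.69, 0.64]]
```

Emit:
drive_tool([
  [[-0.3,-0.38,-0.24],[-6.2,-3.8,3.1]],
  [[-0.3,-0.34,-0.27],[-6.2,-3.8,3.1]],
  [[-0.25,-0.31,-0.3],[-6.2,-3.8,3.1]],
  [[-0.18,-0.27,-0.32],[-6.2,-3.8,3.1]],
  [[-0.2,-0.22,-0.33],[-6.2,-3.8,3.1]],
])

```text
time: 5.05
eef_pos: [0.5423, 0.1515, 0.26]
tcp_rot: [-0.52, -0.176, 0.735, -0.397]
contact_force: [1.6, -0.4, -1.4]
opening: 0.196
```

Run:
```python
from kin import *
p,T=place(.015,.09); plan(p,T)
```

```text
t 5.05 n 6 dist mm 131.8 rot 46.3
[[[-0.14, -0.19, -0.37], [-6.2, -3.7, 2.8]], [[-0.17, -0.14, -0.38], [-6.2, -3.7, 2.8]], [[-0.2, -0.09, -0.38], [-6.2, -3.7, 2.8]], [[-0.23, -0.04, -0.37], [-6.2, -3.7, 2.8]], [[-0.25, 0.01, -0.36], [-6.2, -3.7, 2.8]]]
q [ 0.24  0.19  1.7  -0.36  1.51  1.03] -> [[0.54, 0.48, 1.47, -0.73, 1.69, 0.64]]
```

Emit:
drive_tool([
  [[-0.18,-0.19,-0.37],[-6.2,-3.7,2.8]],
  [[-0.2,-0.14,-0.38],[-6.2,-3.7,2.8]],
  [[-0.2,-0.09,-0.38],[-6.2,-3.7,2.8]],
  [[-0.23,-0.04,-0.37],[-6.2,-3.7,2.8]],
  [[-0.25,0,-0.36],[-6.2,-3.7,2.8]],
])

```text
time: 5.55
eef_pos: [0.569, 0.2647, 0.2472]
tcp_rot: [-0.279, -0.239, 0.677, -0.637]
contact_force: [0.7, -0.7, -1.6]
opening: 0.191
```

Run:
```python
from kin import *
p,T=place(.015,.08); plan(p,T)
```

```text
t 5.55 n 1 dist mm 12.3 rot 6.0
[[[0.03, 0.1, -0.22], [-4.6, -3.0, 2.4]]]
q [ 0.51  0.45  1.5  -0.67  1.68  0.7 ] -> [[0.53, 0.48, 1.49, -0.73, 1.67, 0.64]]
```

Emit:
drive_tool([
  [[0,0.1,-0.1],[-4,-2.7,2.1]],
  [[0,0,0],[0,0,0]],
])

```text
time: 5.75
eef_pos: [0.5726, 0.2717, 0.2383]
tcp_rot: [0.24, 0.245, -0.661, 0.667]
contact_force: [0.2, 0.6, -2.6]
opening: 0.195
```

Run:
```python
from kin import *
p,T=place(.015,.08); plan(p,T)
c=snap('scene','s1'); t=snap('top','t1'); w=snap('wrist','w3')
```

```text
t 5.75 n 1 dist mm 2.3 rot 0.3
[[[0.02, 0.04, 0.01], [0.1, -0.2, 0.2]]]
q [ 0.53  0.48  1.49 -0.73  1.67  0.64] -> [[0.53, 0.48, 1.49, -0.73, 1.67, 0.64]]
```

View pics/s1.png

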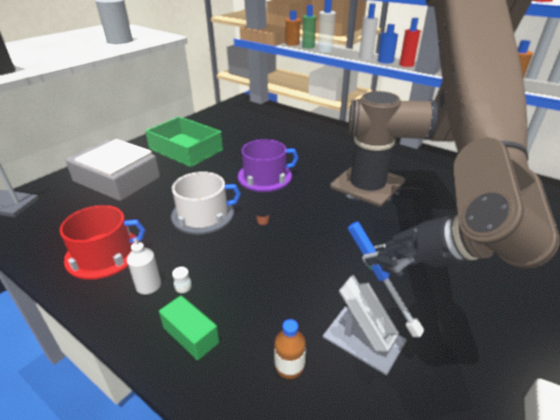

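View pics/w3.png

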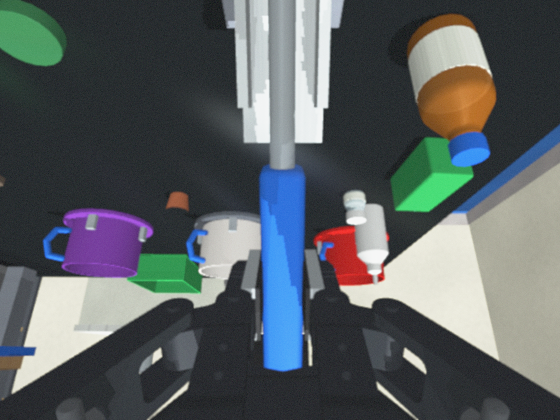

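Emit:
drive_tool([
  [[0.4,0.03,0],[0,0,0]],
  [[0.4,0,0],[0,0,0]],
  [[0.4,0,0],[0,0,0]],
  [[0.2,0,0],[0,0,0]],
  [[0,0,0],[0,0,0]],
])

```text
time: 6.4
eef_pos: [0.578, 0.2115, 0.201]
tcp_rot: [-0.252, -0.241, 0.663, -0.662]
contact_force: [-0.2, -0.9, -2.0]
opening: 0.192
```

Run:
```python
from kin import *
p,T=place(.015,.0); plan(p,T)
c=snap('scene','s2'); w=snap('wrist','w4')
```

```text
t 6.4 n 1 dist mm 14.7 rot 1.5
[[[0.22, -0.06, -0.19], [-1.2, -0.8, 0.2]]]
q [ 0.45  0.45  1.6  -0.75  1.56  0.66] -> [[0.45, 0.46, 1.62, -0.76, 1.54, 0.66]]
```

View pics/s2.png

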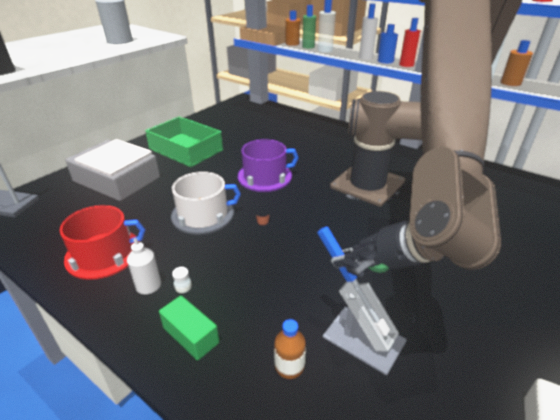

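View pics/w4.png

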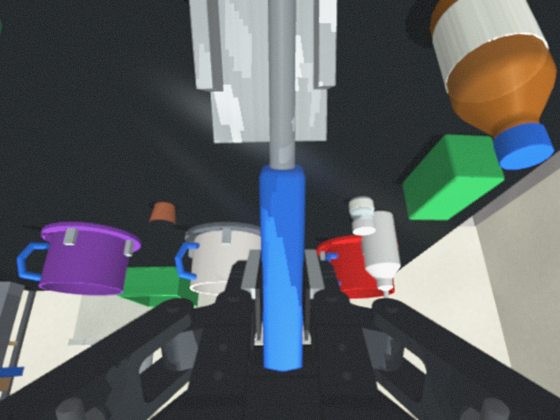

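Emit:
drive_tool([
  [[0.12,-0.09,-0.19],[-1.2,-0.8,0.2]],
  [[0,0,0],[0,0,0]],
])

```text
time: 6.7
eef_pos: [0.5746, 0.2156, 0.1917]
tcp_rot: [0.242, 0.243, -0.66, 0.669]
contact_force: [-0.5, -0.2, -1.1]
opening: 0.192
```

Run:
```python
from kin import *
p,T=place(.015,.0); plan(p,T); print(st()['contact_force'])
w=snap('wrist','w5')
```

```text
t 6.7 n 1 dist mm 8.0 rot 0.3
[[[0.16, 0.01, 0.0], [-0.1, -0.1, -0.2]]]
q [ 0.46  0.46  1.61 -0.76  1.55  0.66] -> [[0.45, 0.46, 1.62, -0.76, 1.54, 0.66]]
[-0.48523004 -0.21768454 -1.09627542]
```

View pics/w5.png

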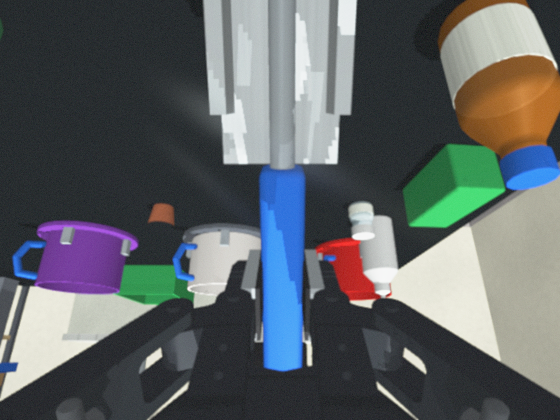

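Emit:
drive_tool([
  [[0.14,0,0],[0,0,0]],
  [[0,0,-0.1],[0,0,0]],
  [[0,0,-0.1],[0,0,0]],
  [[0,0,0],[0,0,0]],
])

```text
time: 7.15
eef_pos: [0.5758, 0.2182, 0.1806]
tcp_rot: [0.243, 0.242, -0.658, 0.67]
contact_force: [-0.2, 0.2, -1.6]
opening: 0.198
```

Run:
```python
from kin import *
p,T=place(.0,.0); plan(p,T); print(st()['contact_force'])
w=snap('wrist','w6'); w=snap('scene','s6')
```

```text
t 7.15 n 1 dist mm 5.6 rot 0.5
[[[0.06, -0.01, -0.1], [-0.2, -0.1, -0.5]]]
q [ 0.47  0.48  1.61 -0.76  1.54  0.68] -> [[0.47, 0.49, 1.61, -0.76, 1.54, 0.68]]
[-0.23998702  0.24194315 -1.63973498]
```

View pics/w6.png

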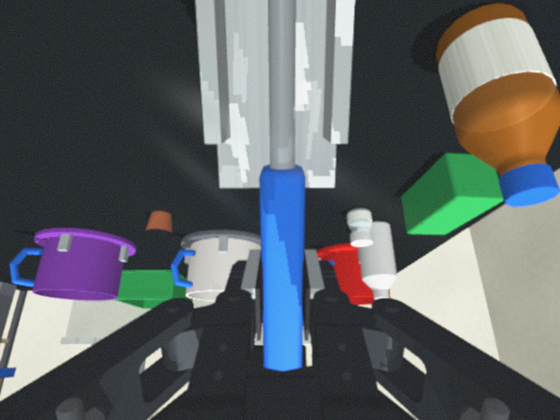

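Emit:
drive_tool([
  [[0.1,0,-0.05],[0,0,0]],
  [[0,0,-0.06],[0,0,0]],
  [[0,0,0],[0,0,0]],
])

```text
time: 7.55
eef_pos: [0.5769, 0.2167, 0.1755]
tcp_rot: [0.243, 0.239, -0.659, 0.67]
contact_force: [0.4, 0.3, -1.3]
opening: 0.192
```

Run:
```python
from kin import *
p,T=place(.0,.0); plan(p,T); print(st()['contact_force'])
```

```text
t 7.55 n 1 dist mm 3.0 rot 0.6
[[[-0.03, -0.03, -0.04], [-0.4, 0.1, -0.5]]]
q [ 0.46  0.48  1.61 -0.77  1.53  0.68] -> [[0.47, 0.49, 1.61, -0.76, 1.54, 0.68]]
[ 0.43206727  0.29519507 -1.30410512]
```

Emit:
drive_tool([
  [[0.06,-0.02,-0.05],[0,0,0]],
  [[0.04,0,-0.05],[0,0,0]],
  [[0,0,0],[0,0,0]],
])

```text
time: 7.85
eef_pos: [0.5772, 0.2166, 0.1756]
tcp_rot: [0.244, 0.236, -0.659, 0.671]
contact_force: [-0.2, 0.5, -2.2]
opening: 0.196
```

Run:
```python
from kin import *
p,T=place(.0,.0); plan(p,T); print(st()['contact_force'])
w=snap('scene','s7')['img'][240:370,290:460,::-1]; cv2.imwrite('pics/s7z.png',cv2.resize(w,None,fx=4.5,fy=4.5,interpolation=2))
```

```text
t 7.85 n 1 dist mm 3.3 rot 1.0
[[[-0.03, -0.04, -0.04], [-0.7, 0.4, -0.6]]]
q [ 0.46  0.48  1.61 -0.77  1.53  0.69] -> [[0.47, 0.49, 1.61, -0.76, 1.54, 0.68]]
[-0.19078148  0.52514792 -2.15482536]
```

View pics/s7z.png

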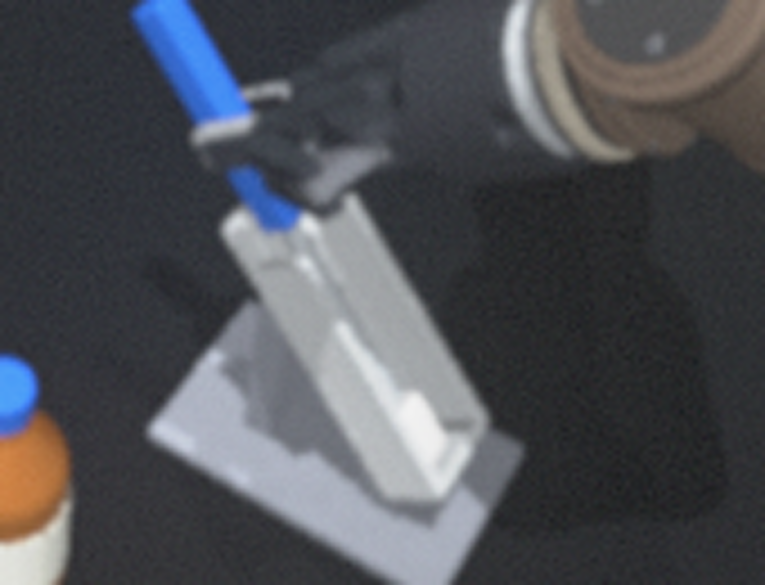

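Emit:
drive_tool([
  [[0,0,0],[0,0,0]],
  [[0,0,0],[0,0,0]],
  [[0,0,0],[0,0,0]],
], grip=0)

```text
time: 8.2
eef_pos: [0.5776, 0.2169, 0.1748]
tcp_rot: [0.245, 0.236, -0.659, 0.671]
contact_force: [-0.7, 0.1, 0.3]
opening: 0.499
```

Run:
```python
from kin import *
p,T=place(.0,.0); plan(p,T); print(st()['contact_force'])
w=snap('scene','s8')['img'][220:370,290:460,::-1]; cv2.imwrite('pics/s8z.png',cv2.resize(w,None,fx=4,fy=4,interpolation=2))
```

```text
t 8.2 n 1 dist mm 3.3 rot 1.1
[[[-0.04, -0.05, -0.02], [-0.7, 0.2, -0.7]]]
q [ 0.46  0.48  1.61 -0.77  1.53  0.69] -> [[0.47, 0.49, 1.61, -0.76, 1.54, 0.68]]
[-0.65488769  0.08715029  0.27680358]
```

View pics/s8z.png

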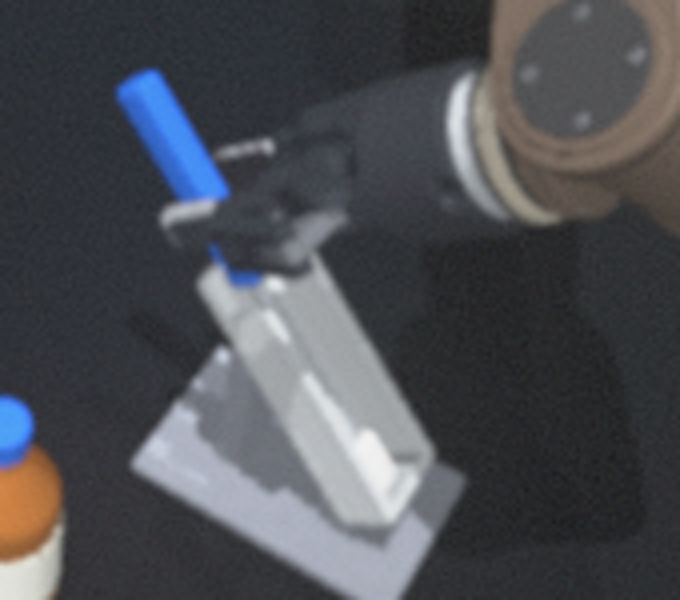

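Emit:
drive_tool([
  [[-0.4,0,0],[0,0,0]],
  [[-0.8,0,0],[0,0,0]],
  [[-0.8,0,0],[0,0,0]],
], grip=0.2)

```text
time: 8.55
eef_pos: [0.5738, 0.2909, 0.234]
tcp_rot: [0.24, 0.237, -0.663, 0.669]
contact_force: [1.2, 0.5, 0.5]
opening: 0.6
```

Run:
```python
from kin import *
p,T=rest_pose(.205,90,1); plan(p,T)
w=snap('wrist','w9'); snap('scene','s9');snap('top','t9')
```

```text
t 8.55 n 12 dist mm 179.2 rot 90.6
[[[0.16, 0.0, 0.25], [-0.0, 7.5, -0.0]], [[0.13, 0.0, 0.27], [-0.0, 7.5, -0.0]], [[0.09, 0.0, 0.28], [-0.0, 7.5, -0.0]], [[0.05, 0.0, 0.29], [-0.0, 7.5, -0.0]], [[0.01, 0.0, 0.3], [-0.0, 7.5, -0.0]]]
q [ 0.56  0.51  1.46 -0.73  1.69  0.66] -> [[-0.23, 0.08, 1.83, 0.68, 1.46, -0.4]]
```

View pics/w9.png

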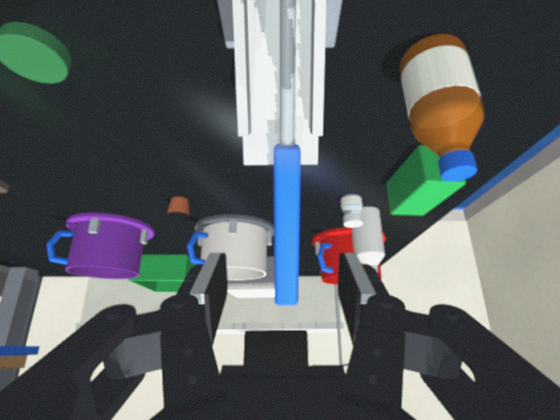

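View pics/s9.png

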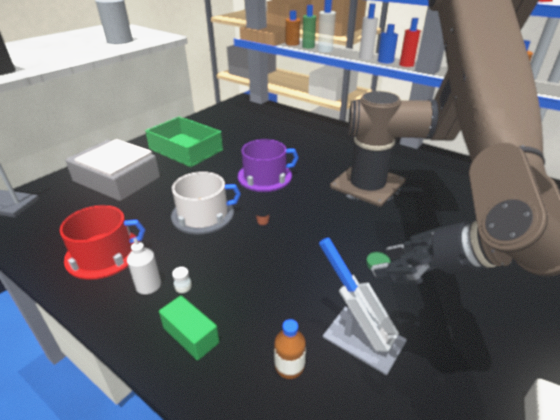

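Run:
```python
from kin import *
X=rp(.1107,0,.2275); print(X)
for n,z in (('s9','scene'),('t9','top'),('w9','wrist')): print(n,proj(load(n),np.array([X,FOOT+S*.13,FOOT])).round(1).tolist())
t=load('t9')['img'][130:230,120:260,::-1]; cv2.imwrite('pics/t9z.png',cv2.resize(t,None,fx=5,fy=5,interpolation=2))
t=load('s9')['img'][225:355,300:420,::-1]; cv2.imwrite('pics/s9z.png',cv2.resize(t,None,fx=4.5,fy=4.5,interpolation=2))
```

```text
[0.57565923 0.17180607 0.2275    ]
s9 [[324.9, 240.3], [354.9, 289.5], [386.2, 340.9]]
t9 [[191.1, 165.5], [166.7, 171.0], [143.8, 176.1]]
w9 [[284.4, 297.3], [283.5, 139.7], [282.2, -94.4]]
```

View pics/t9z.png

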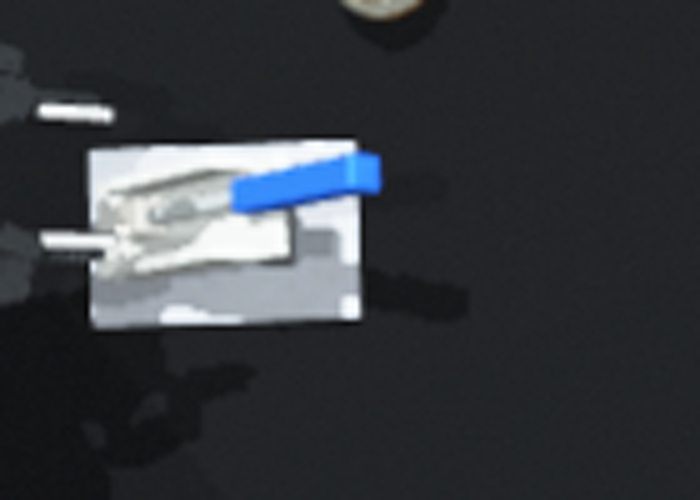

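View pics/s9z.png

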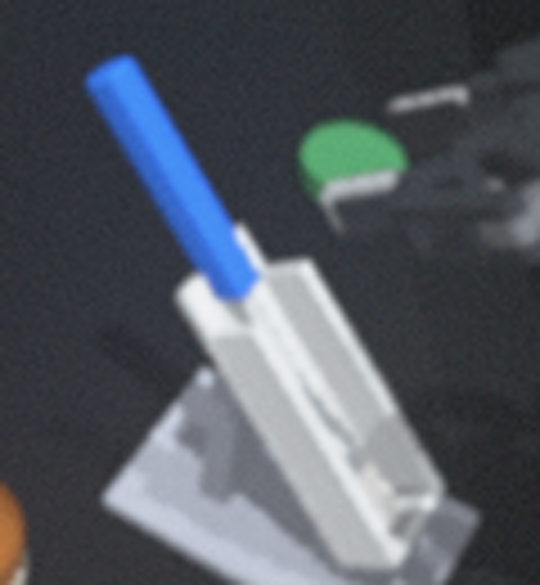

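Run:
```python
from kin import *
for n in ('w9','s9','t9'):
  c=load(n)
  for d in (0,.008,.016):
    print(n,d,proj(c,np.array([FOOT+S*(.13+d)+N*.009,FOOT-N*.009+S*.145])).round(1).tolist())
```

```text
w9 0 [[283.6, 141.3], [283.6, 159.9]]
w9 0.008 [[283.6, 153.9], [283.6, 159.9]]
w9 0.016 [[283.7, 166.1], [283.6, 159.9]]
s9 0 [[358.3, 289.1], [347.9, 284.0]]
s9 0.008 [[356.3, 285.8], [347.9, 284.0]]
s9 0.016 [[354.3, 282.6], [347.9, 284.0]]
t9 0 [[163.5, 170.8], [172.8, 170.5]]
t9 0.008 [[165.0, 170.5], [172.8, 170.5]]
t9 0.016 [[166.5, 170.1], [172.8, 170.5]]
```

Emit:
drive_tool([
  [[-0.1,0,0.3],[0,7.5,0]],
  [[0,0,0.32],[0,7.5,0]],
  [[0,0,0.32],[0,7.5,0]],
  [[0,0,0.32],[0,7.5,0]],
  [[0,0,0.32],[0,7.5,0]],
])

```text
time: 9.2
eef_pos: [0.5714, 0.2316, 0.2709]
tcp_rot: [0.441, 0.45, -0.546, 0.553]
contact_force: [0.0, -0.8, 0.4]
opening: 0.597
```

Run:
```python
from kin import *
p,T=rest_pose(.205,90,1); plan(p+.0025*W,T)
```

```text
t 9.2 n 7 dist mm 112.8 rot 52.0
[[[0.02, 0.02, 0.32], [0.0, 7.4, 0.0]], [[-0.03, 0.02, 0.32], [0.0, 7.4, 0.0]], [[-0.07, 0.02, 0.31], [0.0, 7.4, 0.0]], [[-0.11, 0.02, 0.3], [0.0, 7.4, 0.0]], [[-0.15, 0.02, 0.29], [0.0, 7.4, 0.0]]]
q [ 0.3   0.19  1.65 -0.2   1.37  0.33] -> [[-0.23, 0.09, 1.82, 0.68, 1.46, -0.4]]
```

Emit:
drive_tool([
  [[-0.1,0.02,0.32],[0,7.4,0]],
  [[-0.1,0.02,0.32],[0,7.4,0]],
  [[-0.07,0.02,0.31],[0,7.4,0]],
  [[-0.11,0.02,0.3],[0,7.4,0]],
  [[-0.15,0.02,0.29],[0,7.4,0]],
])

```text
time: 9.7
eef_pos: [0.5752, 0.1465, 0.2908]
tcp_rot: [0.599, 0.604, -0.371, 0.373]
contact_force: [0.1, -0.4, 0.1]
opening: 0.606
```

Run:
```python
from kin import *
p,T=rest_pose(.205,90,1); plan(p+.0025*W,T)
```

```text
t 9.7 n 2 dist mm 26.4 rot 13.6
[[[-0.1, 0.03, 0.24], [-0.1, 6.8, -0.0]], [[-0.13, 0.03, 0.23], [-0.1, 6.8, -0.0]]]
q [-0.11  0.06  1.8   0.47  1.37 -0.23] -> [[-0.23, 0.09, 1.82, 0.68, 1.46, -0.4]]
```

Emit:
drive_tool([
  [[-0.1,0.03,0.24],[0,6.8,0]],
  [[-0.13,0.02,0.22],[0,6.6,0]],
  [[0,0,0],[0,0,0]],
])

```text
time: 10.0
eef_pos: [0.576, 0.113, 0.284]
tcp_rot: [0.643, 0.641, -0.3, 0.293]
contact_force: [-0.1, -0.2, -1.0]
opening: 0.599
```

Run:
```python
from kin import *
p,T=rest_pose(.205,90,1); plan(p+.0025*W,T)
snap('wrist','w10')
```

```text
t 10.0 n 1 dist mm 9.2 rot 1.1
[[[0.02, 0.05, -0.17], [-1.0, -0.5, -0.2]]]
q [-0.25  0.09  1.83  0.68  1.46 -0.4 ] -> [[-0.23, 0.09, 1.82, 0.68, 1.46, -0.4]]
```

View pics/w10.png

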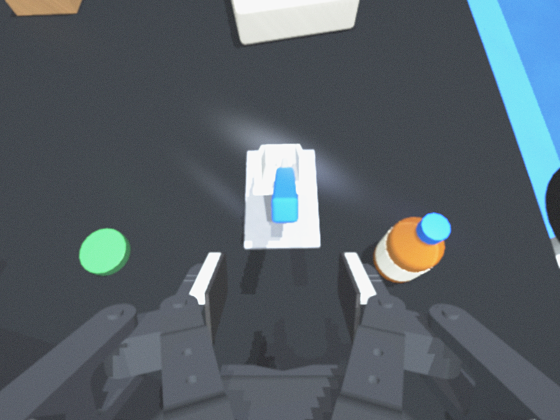

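Run:
```python
from kin import *
c=load('w10'); X=rp(.1107,0.0025,.2275)
print(proj(c,np.array([X,X+.0045*S+.009*N,X-.12*S])).round(1).tolist())
s=st();Rc=R.from_quat(s['tcp_rot']);p=s['eef_pos']
# ray for observed face centre, plane perpendicular to S through X
for uv in ([285.,209.5],):
    o,D=ray(c,np.array(uv)); d=D[0]; t=((X-o)@S)/(d@S); Y=o+t*d; print('obs top',Y.round(4),'diff N,W mm',((Y-X)@N*1e3).round(1),((Y-X)@W*1e3).round(1))
    print('in tool frame',(Rc.inv().apply(Y-p)*1e3).round(1))
z=c['img'][130:280,220:350,::-1]; cv2.imwrite('pics/w10z.png',cv2.resize(z,None,fx=4,fy=4,interpolation=2))
```

```text
[[286.6, 205.1], [286.5, 193.7], [284.7, 171.4]]
obs top [0.5771 0.1695 0.2255] diff N,W mm -3.1 -1.1
in tool frame [81.   1.2 -3.7]
```

View pics/w10z.png

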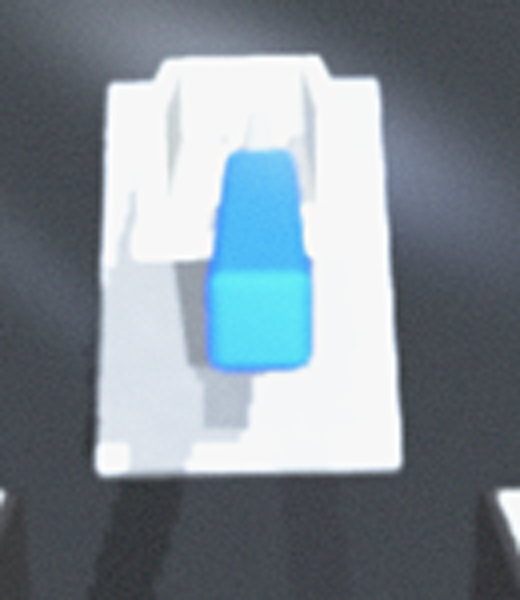

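Emit:
drive_tool([
  [[0.4,0.03,-0.1],[-1,-0.5,-0.2]],
  [[0.6,0,0],[0,0,0]],
  [[0.5,0,0],[0,0,0]],
  [[0,0,0],[0,0,0]],
])

```text
time: 10.45
eef_pos: [0.5765, 0.1681, 0.2286]
tcp_rot: [0.637, 0.642, -0.3, 0.304]
contact_force: [-0.1, -0.9, -0.1]
opening: 0.598
```

Run:
```python
from kin import *
Y=np.array([0.5771,0.1695,0.2255]); p,T=rest_pose(.085,90,1); plan(Y-.04*S,T)
snap('wrist','w11')
```

```text
t 10.45 n 1 dist mm 43.3 rot 0.5
[[[0.87, 0.01, 0.01], [0.0, 0.5, -0.1]]]
q [-0.15  0.14  1.88  0.71  1.32 -0.41] -> [[-0.1, 0.19, 1.9, 0.74, 1.25, -0.42]]
```

View pics/w11.png

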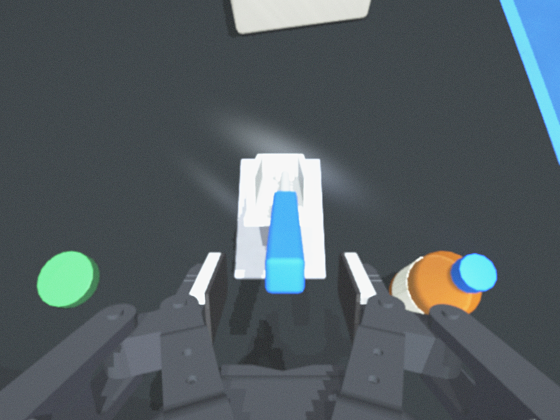

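Emit:
drive_tool([
  [[0.4,0.04,0],[0,0.3,0]],
  [[0.42,0,0],[0,0,0]],
  [[0,0,0],[0,0,0]],
])

```text
time: 10.8
eef_pos: [0.5813, 0.194, 0.2026]
tcp_rot: [0.638, 0.641, -0.296, 0.306]
contact_force: [-0.8, 0.3, -0.0]
opening: 0.603
```

Run:
```python
from kin import *
Y=np.array([0.5771,0.1695,0.2255]); p,T=rest_pose(.085,90,1); plan(Y-.04*S,T); print(st()['contact_force'])
snap('wrist','w12')
```

```text
t 10.8 n 1 dist mm 9.0 rot 0.7
[[[0.13, -0.09, 0.08], [0.4, 0.4, -0.5]]]
q [-0.1   0.18  1.89  0.73  1.25 -0.42] -> [[-0.1, 0.19, 1.9, 0.74, 1.25, -0.42]]
[-0.76013654  0.26766619 -0.02785828]
```

View pics/w12.png

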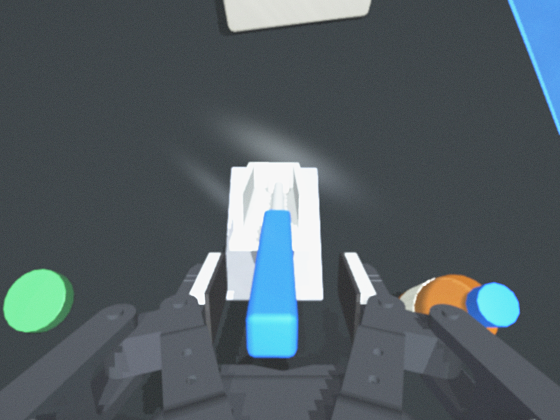

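Emit:
drive_tool([
  [[0.1,-0.06,0.07],[0.4,0.3,-0.4]],
  [[0,0,0],[0,0,0]],
])

```text
time: 11.05
eef_pos: [0.5805, 0.1929, 0.2007]
tcp_rot: [0.639, 0.642, -0.296, 0.303]
contact_force: [-0.6, 0.1, -0.2]
opening: 0.605
```

Run:
```python
from kin import *
Y=np.array([0.5771,0.1695,0.2255]); p,T=rest_pose(.085,90,1); plan(Y-.04*S,T); print(st()['contact_force'])
```

```text
t 11.05 n 1 dist mm 7.3 rot 0.5
[[[0.12, -0.07, 0.04], [0.2, 0.1, -0.5]]]
q [-0.11  0.18  1.89  0.74  1.26 -0.42] -> [[-0.1, 0.19, 1.9, 0.74, 1.25, -0.42]]
[-0.60579512  0.13611905 -0.24712594]
```

Emit:
drive_tool([
  [[0.12,-0.07,0.04],[0.2,0.1,-0.4]],
  [[0,0,0],[0,0,0]],
])

```text
time: 11.25
eef_pos: [0.5777, 0.1942, 0.1959]
tcp_rot: [0.639, 0.643, -0.297, 0.301]
contact_force: [0.1, -0.2, -0.4]
opening: 0.6
```

Emit:
drive_tool([
  [[0,0,0],[0,0,0]],
  [[0,0,0],[0,0,0]],
  [[0,0,0],[0,0,0]],
  [[0,0,0],[0,0,0]],
], grip=-1, newtons=80)

```text
time: 11.65
eef_pos: [0.5782, 0.1937, 0.1965]
tcp_rot: [0.639, 0.643, -0.297, 0.301]
contact_force: [-0.3, 0.6, -0.5]
opening: 0.194
```

Run:
```python
from kin import *
Y=np.array([0.5771,0.1695,0.2255]); p,T=rest_pose(.085,90,1); plan(Y-.04*S,T); print(st()['contact_force'])
snap('wrist','w13'); 
w=snap('scene','s13')['img'][180:370,270:480,::-1]; cv2.imwrite('pics/s13z.png',cv2.resize(w,None,fx=3,fy=3,interpolation=2))
```

```text
t 11.65 n 1 dist mm 2.7 rot 0.3
[[[0.05, -0.03, -0.0], [-0.0, 0.0, -0.3]]]
q [-0.1   0.18  1.89  0.74  1.25 -0.42] -> [[-0.1, 0.19, 1.9, 0.74, 1.25, -0.42]]
[-0.3264417   0.55910679 -0.45971068]
```

View pics/w13.png

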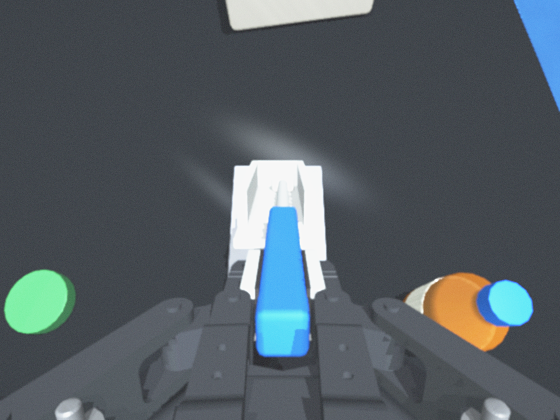

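View pics/s13z.png

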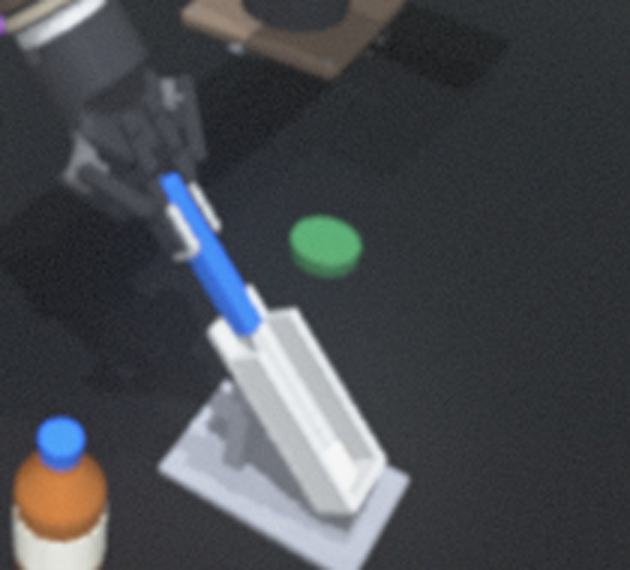

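Run:
```python
from kin import *
s=rec(); np.savez('restpose.npz',p=s['eef_pos'],o=s['tcp_rot'])
print(R.from_quat(s['tcp_rot']).as_matrix().round(3))
T=R.from_quat(s['tcp_rot']); D=frame([0,0,-1],[1,0.0,0])
p1=s['eef_pos']+.09*N+.06*S; plan(p1,T,n=3)
print([b.round(2).tolist() for b in IK(J+[0,0,.36],D,s['qpos'],n=3)])
```

```text
[[-0.002  1.     0.008]
 [ 0.643  0.007 -0.766]
 [-0.766  0.004 -0.643]]
t 11.75 n 3 dist mm 108.2 rot 0.0
[[[-0.4, 0.0, -0.6], [0.0, 0.0, 0.0]], [[-0.4, 0.0, -0.6], [0.0, 0.0, 0.0]], [[-0.4, 0.0, -0.6], [0.0, 0.0, 0.0]]]
q [-0.1   0.18  1.89  0.74  1.25 -0.42] -> [[-0.05, 0.08, 1.81, 0.72, 1.36, -0.25]]
[[-0.79, -0.01, 1.69, 0.0, 1.46, -0.79]]
```

Emit:
drive_tool([
  [[-0.2,0,-0.4],[0,0,0]],
  [[-0.5,0,-0.7],[0,0,0]],
  [[-0.5,0,-0.7],[0,0,0]],
  [[-0.8,0,0],[0,-5,0]],
  [[-0.8,0,0],[0,-5,0]],
])

```text
time: 12.25
eef_pos: [0.5733, 0.1754, 0.3554]
tcp_rot: [0.604, 0.617, -0.362, 0.352]
contact_force: [-0.1, -0.2, -1.6]
opening: 0.198
```

Run:
```python
from kin import *
D=frame([0,0,-1],[1,0.0,0])
plan(J+[0,0,.36],D)
print(st()['contact_force'])
```

```text
t 12.25 n 12 dist mm 515.2 rot 29.4
[[[-0.41, -0.18, 0.73], [0.0, -2.4, 0.1]], [[-0.38, -0.18, 0.75], [0.0, -2.4, 0.1]], [[-0.35, -0.18, 0.76], [0.0, -2.4, 0.1]], [[-0.32, -0.18, 0.78], [0.0, -2.4, 0.1]], [[-0.29, -0.18, 0.79], [0.0, -2.4, 0.1]]]
q [-0.07  0.03  1.72  0.51  1.48 -0.15] -> [[-0.79, -0.01, 1.69, 0.0, 1.46, -0.79]]
[-0.06405522 -0.23796626 -1.57543019]
```

Emit:
drive_tool([
  [[-0.42,-0.17,0.74],[0,-5,0]],
  [[-0.34,-0.17,0.78],[0,-5,0]],
  [[-0.27,-0.17,0.8],[0,-5,0]],
  [[-0.2,-0.17,0.83],[0,-5,0]],
  [[-0.13,-0.17,0.85],[0,-5,0]],
])

```text
time: 12.75
eef_pos: [0.5333, -0.0435, 0.3638]
tcp_rot: [0.507, 0.52, -0.485, 0.487]
contact_force: [0.2, 1.1, -1.5]
opening: 0.197
```

Run:
```python
from kin import *
D=frame([0,0,-1],[1,0.0,0])
plan(J+[0,0,.36],D)
```

```text
t 12.75 n 7 dist mm 292.7 rot 3.3
[[[-0.03, -0.2, 0.81], [0.1, -0.5, 0.1]], [[-0.03, -0.2, 0.81], [0.1, -0.5, 0.1]], [[-0.02, -0.19, 0.81], [0.1, -0.5, 0.1]], [[-0.01, -0.19, 0.81], [0.1, -0.5, 0.1]], [[-0.01, -0.19, 0.81], [0.1, -0.5, 0.1]]]
q [-0.29 -0.09  1.76  0.05  1.49 -0.31] -> [[-0.79, -0.01, 1.69, 0.0, 1.46, -0.79]]
```

Emit:
drive_tool([
  [[-0.03,-0.2,0.81],[0,-0.5,0.1]],
  [[-0.03,-0.2,0.81],[0,-0.5,0.1]],
  [[-0.02,-0.2,0.81],[0,-0.5,0.1]],
  [[0,-0.2,0.81],[0,-0.5,0.1]],
  [[0,-0.2,0.81],[0,-0.5,0.1]],
])

```text
time: 13.25
eef_pos: [0.4832, -0.2519, 0.359]
tcp_rot: [0.497, 0.508, -0.493, 0.501]
contact_force: [1.1, -0.1, -1.6]
opening: 0.199
```

Run:
```python
from kin import *
D=frame([0,0,-1],[1,0.0,0])
plan(J+[0,0,.36],D)
```

```text
t 13.25 n 2 dist mm 78.5 rot 1.2
[[[-0.02, -0.17, 0.77], [0.5, -0.3, 0.1]], [[-0.01, -0.16, 0.77], [0.5, -0.3, 0.1]]]
q [-0.67 -0.07  1.75  0.01  1.47 -0.69] -> [[-0.79, -0.01, 1.69, 0.0, 1.46, -0.79]]
```

Emit:
drive_tool([
  [[-0.02,-0.17,0.77],[0.5,-0.3,0]],
  [[0,-0.12,0.7],[0.5,-0.3,0]],
  [[0,0,0],[0,0,0]],
])

```text
time: 13.55
eef_pos: [0.4663, -0.332, 0.3566]
tcp_rot: [-0.5, -0.501, 0.502, -0.497]
contact_force: [0.5, 0.1, -2.3]
opening: 0.2
```

Run:
```python
from kin import *
D=frame([0,0,-1],[1,0.0,0])
plan(J+[0,0,.36],D)
for n in ('scene','top','wrist'): snap(n,n[0]+'14')
t=load('t14')['img'][150:280,330:450,::-1]; cv2.imwrite('pics/t14z.png',cv2.resize(t,None,fx=4.5,fy=4.5,interpolation=2))
```

```text
t 13.55 n 1 dist mm 4.9 rot 0.5
[[[-0.07, 0.03, -0.06], [-0.3, -0.1, 0.4]]]
q [-0.79 -0.    1.69 -0.    1.46 -0.79] -> [[-0.79, -0.01, 1.69, -0.0, 1.46, -0.79]]
```

View pics/s14.png

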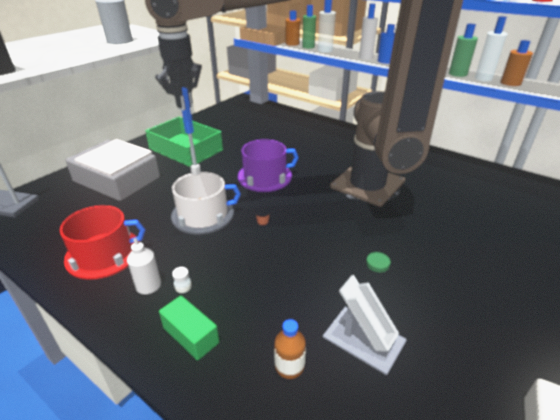

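View pics/w14.png

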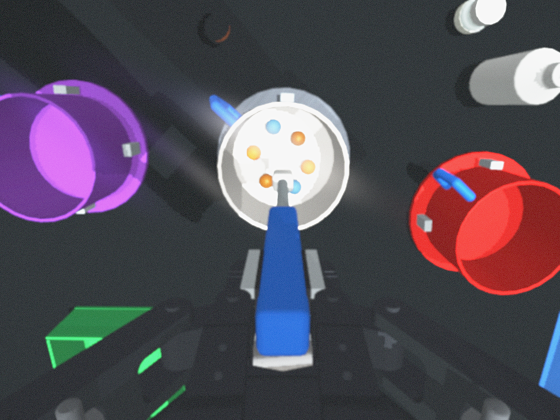

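Run:
```python
from kin import *
c=load('w14'); im=c['img']; hsv=cv2.cvtColor(im,cv2.COLOR_RGB2HSV)
tip=np.array([.4663,-.332,.3566-.212])
print('tip proj',proj(c,np.array([tip,[.4663,-.332,.3566-.182]])).round(1))
# rim outer points by hand-check via mask: scan bright from outside along rays from center
w=cv2.cvtColor(im,cv2.COLOR_RGB2GRAY)
pts=[]
for a in np.radians(np.r_[-20:60:4,110:215:4]):
    for r in range(85,40,-1):
        u=284+r*np.cos(a);v=165+r*np.sin(a)
        if w[int(round(v)),int(round(u))]>190: pts.append((u,v)); break
pts=np.array(pts)
f=lambda p:(lambda q:np.hypot(p[:,0]-q[0],p[:,1]-q[1])-q[2])
P=plane(c,pts,.110); r=least_squares(f(P),[.468,-.329,.075],loss='soft_l1',f_scale=.001); print('rim',r.x.round(4),np.abs(r.fun).round(4).tolist())
sat=((hsv[:,:,1]>90)&(hsv[:,:,2]>80)).astype(np.uint8); mm=np.zeros_like(sat); mm[105:205,235:335]=sat[105:205,235:335]
for q in cv2.findContours(mm,cv2.RETR_EXTERNAL,cv2.CHAIN_APPROX_NONE)[0]:
    m=cv2.moments(q)
    if m['m00']>20:
        u=[m['m10']/m['m00'],m['m01']/m['m00']]; print(np.round(u,1),plane(c,u,0.026)[0].round(4))
H=plane(c,np.array([(212.,98),(236,118)]),.095); print('handle',H, np.degrees(np.arctan2(H[:,1]-r.x[1],H[:,0]-r.x[0])))
c2=im[80:230,200:370,::-1].copy()
for p in pts: cv2.circle(c2,(int(p[0]-200),int(p[1]-80)),1,(0,0,255),-1)
cv2.imwrite('pics/w14z.png',cv2.resize(c2,None,fx=4,fy=4,interpolation=2))
```

```text
tip proj [[283.2 179.3]
 [283.1 185.9]]
rim [ 0.4659 -0.3282  0.0748] [0.0002, 0.0009, 0.0003, 0.0007, 0.0005, 0.0006, 0.0007, 0.0004, 0.0009, 0.0002, 0.0001, 0.0001, 0.0, 0.0001, 0.0002, 0.0002, 0.0009, 0.0009, 0.0004, 0.0005, 0.001, 0.0009, 0.0008, 0.0006, 0.0006, 0.0005, 0.0008, 0.0008, 0.0004, 0.0009, 0.0003, 0.0003, 0.0003, 0.0009, 0.0003, 0.0008, 0.0007, 0.0007, 0.0006, 0.0005, 0.0004, 0.0002, 0.0001, 0.0, 0.0013, 0.0057, 0.0059]
[296.1 187. ] [ 0.4841 -0.369   0.026 ]
[265.7 180.4] [ 0.4412 -0.3595  0.026 ]
[307.6 170.3] [ 0.4999 -0.3451  0.026 ]
[252.5 153.3] [ 0.4237 -0.3213  0.026 ]
[297.9 137.7] [ 0.4859 -0.3002  0.026 ]
[236.7 114.9] [ 0.4039 -0.2699  0.026 ]
handle [[ 0.38629521 -0.24949995  0.095     ]
 [ 0.41243616 -0.27145316  0.095     ]] [135.30464879 133.26100507]
```

View pics/w14z.png

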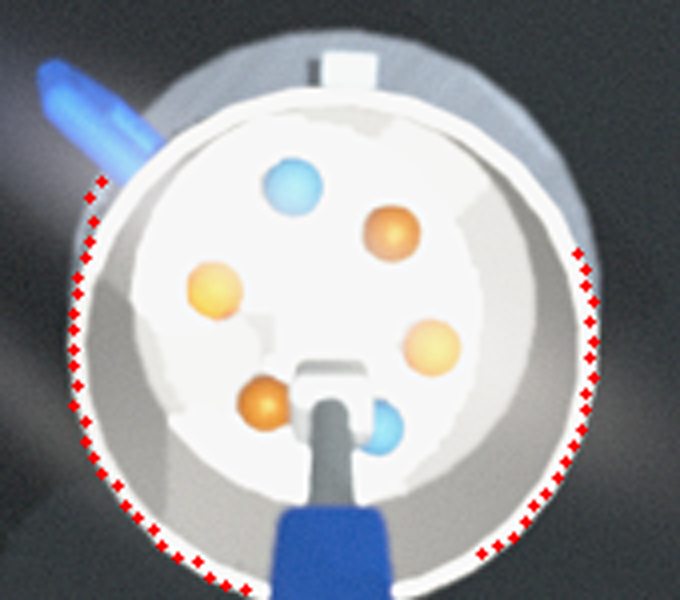

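Emit:
drive_tool([
  [[0.3,0.01,-0.07],[-0.2,0,0.3]],
  [[0.6,0,0],[0,0,0]],
  [[0.6,0,0],[0,0,0]],
  [[0.5,0,0],[0,0,0]],
  [[0,0,0],[0,0,0]],
])

```text
time: 14.2
eef_pos: [0.4701, -0.3158, 0.2519]
tcp_rot: [0.499, 0.504, -0.495, 0.503]
contact_force: [-0.4, 0.9, -1.7]
opening: 0.2
```

```bash
cat >> kin.py <<'E'
J=np.array([.4665,-.3285,0]); D=frame([0,0,-1],[1,0,0])
E
python3 - <<'E'
from kin import *
plan(J+[0,0,.233],D); print(st()['contact_force'])
E
```

```text
t 14.2 n 1 dist mm 23.0 rot 0.8
[[[0.38, -0.08, 0.25], [0.7, -0.3, -0.1]]]
q [-0.77  0.04  1.84  0.01  1.27 -0.79] -> [[-0.79, 0.07, 1.85, -0.0, 1.23, -0.79]]
[-0.35240554  0.85038992 -1.68283403]
```

Emit:
drive_tool([
  [[0,-0.08,0.25],[0.6,-0.3,0]],
  [[0,0,0],[0,0,0]],
])

```text
time: 14.4
eef_pos: [0.4668, -0.3273, 0.2523]
tcp_rot: [0.499, 0.5, -0.498, 0.502]
contact_force: [0.2, 0.1, -0.6]
opening: 0.199
```

Run:
```python
from kin import *
plan(J+[0,0,.233],D); print(st()['contact_force'])
```

```text
t 14.4 n 1 dist mm 19.3 rot 0.3
[[[0.39, -0.01, 0.02], [0.3, 0.0, -0.2]]]
q [-0.79  0.05  1.83  0.    1.26 -0.8 ] -> [[-0.79, 0.07, 1.85, -0.0, 1.23, -0.79]]
[ 0.15804923  0.12244356 -0.58445003]
```

Emit:
drive_tool([
  [[0.2,0,0.02],[0.2,0,-0.2]],
  [[0.18,0,0],[0,0,0]],
  [[0,0,0],[0,0,0]],
])

```text
time: 14.7
eef_pos: [0.4681, -0.3298, 0.2357]
tcp_rot: [0.499, 0.498, -0.5, 0.503]
contact_force: [0.2, 0.6, -1.7]
opening: 0.2
```

Run:
```python
from kin import *
plan(J+[0,0,.233],D); print(st()['contact_force'])
```

```text
t 14.7 n 1 dist mm 3.4 rot 0.4
[[[0.05, -0.03, -0.03], [0.1, 0.3, -0.2]]]
q [-0.79  0.06  1.84 -0.    1.23 -0.79] -> [[-0.79, 0.07, 1.85, -0.0, 1.23, -0.79]]
[ 0.19088622  0.59196568 -1.71439541]
```

```bash
cat > circ.py <<'E'
from kin import *
import sys
def circ(a0,step,n=5,r=.034,z=.233,lead=0):
    s=rec(); p=s['eef_pos']; R0=R.from_quat(s['tcp_rot'])
    xt=R0.as_matrix()[:,0]; tip=p+.212*xt; d=tip-J; 
    print('t',round(s['time'],2),'tip r',round(np.hypot(*d[:2])*1e3,1),'ang rel handle',round((np.degrees(np.arctan2(d[1],d[0]))-135)%360,1),'tipz',round(tip[2],4),'F',s['contact_force'].round(1), 'op',round(s['opening'],3))
    rv=np.degrees((R0.inv()*D).as_rotvec()); out=[]; cur=p[:2]
    for i in range(n):
        a=np.radians(a0+135+step*i); q=J[:2]+r*np.array([np.cos(a),np.sin(a)]); dd=(q-cur)/.05; cur=q
        out.append([[round((p[2]-z)/.05/2,2) if i<2 else 0,round(dd[0],2),round(-dd[1],2)],rv.round(1).tolist() if i==0 else [0,0,0]])
    print(out)
circ(*map(float,sys.argv[1:3])) if len(sys.argv)<4 else circ(float(sys.argv[1]),float(sys.argv[2]),r=float(sys.argv[3]))
E
python3 circ.py -20 0 0.012; python3 circ.py -20 0 0.03
```

```text
t 14.7 tip r 3.4 ang rel handle 180.2 tipz 0.0237 F [ 0.2  0.6 -1.7] op 0.2
[[[np.float64(0.03), np.float64(-0.13), np.float64(-0.24)], [0.1, 0.3, -0.2]], [[np.float64(0.03), np.float64(0.0), np.float64(-0.0)], [0, 0, 0]], [[0, np.float64(0.0), np.float64(-0.0)], [0, 0, 0]], [[0, np.float64(0.0), np.float64(-0.0)], [0, 0, 0]], [[0, np.float64(0.0), np.float64(-0.0)], [0, 0, 0]]]
t 14.7 tip r 3.4 ang rel handle 180.2 tipz 0.0237 F [ 0.2  0.6 -1.7] op 0.2
[[[np.float64(0.03), np.float64(-0.28), np.float64(-0.57)], [0.1, 0.3, -0.2]], [[np.float64(0.03), np.float64(0.0), np.float64(-0.0)], [0, 0, 0]], [[0, np.float64(0.0), np.float64(-0.0)], [0, 0, 0]], [[0, np.float64(0.0), np.float64(-0.0)], [0, 0, 0]], [[0, np.float64(0.0), np.float64(-0.0)], [0, 0, 0]]]
```

Emit:
drive_tool([
  [[0.03,-0.09,-0.16],[0,0.3,-0.2]],
  [[0.02,-0.09,-0.16],[0,0,0]],
  [[0,-0.09,-0.16],[0,0,0]],
  [[0,-0.06,-0.14],[0,0,0]],
  [[0,0,0],[0,0,0]],
])

```text
time: 15.2
eef_pos: [0.4501, -0.2959, 0.2337]
tcp_rot: [0.5, 0.5, -0.499, 0.5]
contact_force: [-0.4, 0.3, -1.2]
opening: 0.204
```

```bash
sed -i 's/round(dd\[0\],2),round(-dd\[1\],2)/float(round(dd[0],2)),float(round(-dd[1],2))/; s/\[\[round((p\[2\]-z)\/.05\/2,2)/[[float(round((p[2]-z)\/.05\/2,2))/' circ.py; python3 circ.py 0 15
```

```text
t 15.2 tip r 36.5 ang rel handle 341.3 tipz 0.0217 F [-0.4  0.3 -1.2] op 0.204
[[[0.01, -0.15, 0.17], [0.1, -0.0, -0.1]], [[0.01, -0.11, 0.14], [0, 0, 0]], [[0, -0.07, 0.16], [0, 0, 0]], [[0, -0.02, 0.18], [0, 0, 0]], [[0, 0.02, 0.18], [0, 0, 0]]]
```

Emit:
drive_tool([
  [[0.01,-0.15,0.17],[0,0,0]],
  [[0.01,-0.11,0.14],[0,0,0]],
  [[0,-0.07,0.16],[0,0,0]],
  [[0,-0.02,0.18],[0,0,0]],
  [[0,0.02,0.18],[0,0,0]],
])

```text
time: 15.7
eef_pos: [0.4321, -0.3408, 0.2334]
tcp_rot: [0.5, 0.499, -0.5, 0.501]
contact_force: [0.5, 0.9, -0.3]
opening: 0.203
```

```bash
python3 circ.py 75 15
```

```text
t 15.7 tip r 36.3 ang rel handle 65.4 tipz 0.0214 F [ 0.5  0.9 -0.3] op 0.203
[[[0.0, 0.1, 0.09], [0.1, 0.1, -0.1]], [[0.0, 0.11, 0.14], [0, 0, 0]], [[0, 0.14, 0.11], [0, 0, 0]], [[0, 0.16, 0.07], [0, 0, 0]], [[0, 0.18, 0.02], [0, 0, 0]]]
```

Emit:
drive_tool([
  [[0,0.08,0.12],[0,0,0]],
  [[0,0.11,0.14],[0,0,0]],
  [[0,0.14,0.11],[0,0,0]],
  [[0,0.16,0.07],[0,0,0]],
  [[0,0.18,0.02],[0,0,0]],
])

```text
time: 16.2
eef_pos: [0.4679, -0.3671, 0.2328]
tcp_rot: [0.501, 0.499, -0.5, 0.5]
contact_force: [0.0, 0.1, -1.4]
opening: 0.195
```

```bash
python3 circ.py 152 15
```

```text
t 16.2 tip r 38.4 ang rel handle 137.7 tipz 0.0208 F [ 0.   0.1 -1.4] op 0.195
[[[-0.0, 0.17, -0.12], [-0.1, -0.1, -0.1]], [[-0.0, 0.16, -0.07], [0, 0, 0]], [[0, 0.14, -0.11], [0, 0, 0]], [[0, 0.1, -0.14], [0, 0, 0]], [[0, 0.06, -0.17], [0, 0, 0]]]
```

Emit:
drive_tool([
  [[0,0.17,-0.12],[0,0,0]],
  [[0,0.16,-0.07],[0,0,0]],
  [[0,0.14,-0.11],[0,0,0]],
  [[0,0.1,-0.14],[0,0,0]],
  [[0,0.06,-0.17],[0,0,0]],
])

```text
time: 16.7
eef_pos: [0.5034, -0.3341, 0.2324]
tcp_rot: [0.5, 0.5, -0.5, 0.5]
contact_force: [-0.2, -0.5, -1.1]
opening: 0.199
```

```bash
python3 circ.py 227 15
```

```text
t 16.7 tip r 37.4 ang rel handle 216.7 tipz 0.0204 F [-0.2 -0.5 -1.1] op 0.199
[[[-0.01, -0.06, -0.14], [0.0, -0.0, -0.0]], [[-0.01, -0.03, -0.18], [0, 0, 0]], [[0, -0.07, -0.16], [0, 0, 0]], [[0, -0.11, -0.14], [0, 0, 0]], [[0, -0.14, -0.1], [0, 0, 0]]]
```

Emit:
drive_tool([
  [[-0.01,-0.05,-0.14],[0,0,0]],
  [[0,-0.03,-0.18],[0,0,0]],
  [[0,-0.07,-0.16],[0,0,0]],
  [[0,-0.11,-0.14],[0,0,0]],
  [[0,-0.14,-0.1],[0,0,0]],
])

```text
time: 17.2
eef_pos: [0.4825, -0.2938, 0.2334]
tcp_rot: [0.5, 0.5, -0.499, 0.501]
contact_force: [-0.1, 0.0, -1.6]
opening: 0.196
```

```bash
python3 circ.py 303 15; python3 -c "
from h import *
c=snap('scene','s20');t=snap('top','t20')
t=t['img'][150:280,330:450,::-1]; cv2.imwrite('pics/t20z.png',cv2.resize(t,None,fx=4.5,fy=4.5,interpolation=2))"
```

```text
t 17.2 tip r 38.3 ang rel handle 289.7 tipz 0.0214 F [-0.1  0.  -1.6] op 0.196
[[[0.0, -0.18, 0.03], [0.1, 0.0, -0.1]], [[0.0, -0.18, -0.01], [0, 0, 0]], [[0, -0.17, 0.03], [0, 0, 0]], [[0, -0.16, 0.08], [0, 0, 0]], [[0, -0.13, 0.12], [0, 0, 0]]]
```

View pics/t20z.png

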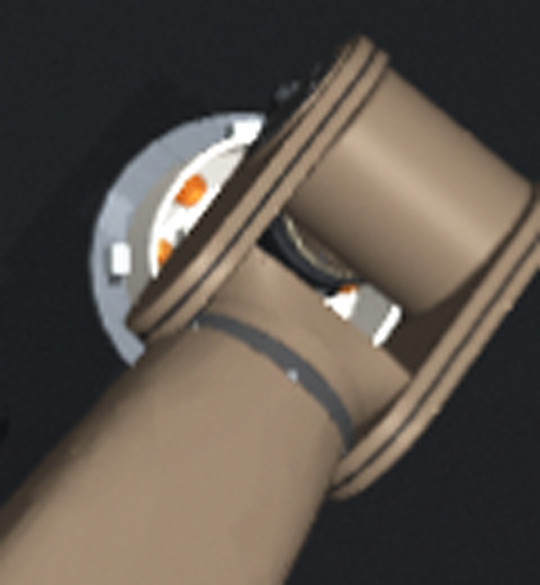

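View pics/s20.png

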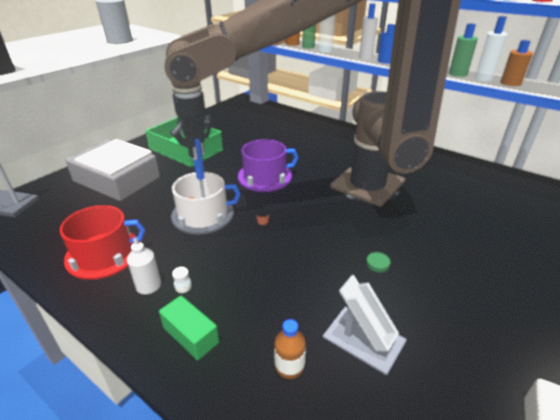

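```bash
python3 circ.py 303 15 0.031
```

```text
t 17.3 tip r 38.1 ang rel handle 290.3 tipz 0.0214 F [-0.8 -0.7 -2.2] op 0.199
[[[0.0, -0.18, 0.09], [0.1, 0.0, -0.1]], [[0.0, -0.16, -0.01], [0, 0, 0]], [[0, -0.16, 0.03], [0, 0, 0]], [[0, -0.15, 0.07], [0, 0, 0]], [[0, -0.12, 0.11], [0, 0, 0]]]
```

Emit:
drive_tool([
  [[0,-0.18,0.09],[0,0,0]],
  [[0,-0.16,0],[0,0,0]],
  [[0,-0.16,0.03],[0,0,0]],
  [[0,-0.15,0.07],[0,0,0]],
  [[0,-0.12,0.11],[0,0,0]],
])

```text
time: 17.8
eef_pos: [0.4404, -0.3107, 0.2336]
tcp_rot: [0.5, 0.5, -0.5, 0.501]
contact_force: [0.5, 0.3, -1.2]
opening: 0.202
```

```bash
python3 circ.py 18 15 0.032
```

```text
t 17.8 tip r 31.1 ang rel handle 10.8 tipz 0.0216 F [ 0.5  0.3 -1.2] op 0.202
[[[0.01, -0.05, 0.07], [0.1, 0.1, -0.1]], [[0.01, -0.06, 0.16], [0, 0, 0]], [[0, -0.01, 0.17], [0, 0, 0]], [[0, 0.03, 0.16], [0, 0, 0]], [[0, 0.07, 0.15], [0, 0, 0]]]
```

Emit:
drive_tool([
  [[0.01,-0.07,0.1],[0,0,0]],
  [[0,-0.06,0.16],[0,0,0]],
  [[0,-0.01,0.17],[0,0,0]],
  [[0,0.03,0.16],[0,0,0]],
  [[0,0.07,0.15],[0,0,0]],
])

```text
time: 18.3
eef_pos: [0.437, -0.3519, 0.2333]
tcp_rot: [0.5, 0.499, -0.5, 0.501]
contact_force: [-0.1, 0.6, -0.7]
opening: 0.196
```

```bash
python3 circ.py 93 15 0.032
```

```text
t 18.3 tip r 37.6 ang rel handle 84.4 tipz 0.0213 F [-0.1  0.6 -0.7] op 0.196
[[[0.0, 0.16, 0.01], [-0.0, 0.1, -0.1]], [[0.0, 0.14, 0.09], [0, 0, 0]], [[0, 0.16, 0.06], [0, 0, 0]], [[0, 0.17, 0.01], [0, 0, 0]], [[0, 0.16, -0.03], [0, 0, 0]]]
```

Emit:
drive_tool([
  [[0,0.16,0.03],[0,0,0]],
  [[0,0.14,0.09],[0,0,0]],
  [[0,0.16,0.06],[0,0,0]],
  [[0,0.17,0.01],[0,0,0]],
  [[0,0.16,-0.03],[0,0,0]],
])

```text
time: 18.8
eef_pos: [0.4806, -0.3619, 0.2329]
tcp_rot: [0.501, 0.499, -0.5, 0.501]
contact_force: [-0.0, -0.4, -1.4]
opening: 0.201
```

```bash
python3 circ.py 168 15 0.032
```

```text
t 18.8 tip r 36.8 ang rel handle 158.5 tipz 0.0209 F [-0.  -0.4 -1.4] op 0.201
[[[-0.0, 0.07, -0.13], [-0.1, 0.1, -0.2]], [[-0.0, 0.13, -0.11], [0, 0, 0]], [[0, 0.09, -0.14], [0, 0, 0]], [[0, 0.06, -0.16], [0, 0, 0]], [[0, 0.01, -0.17], [0, 0, 0]]]
```

Emit:
drive_tool([
  [[0,0.09,-0.13],[0,0,0]],
  [[0,0.13,-0.11],[0,0,0]],
  [[0,0.09,-0.14],[0,0,0]],
  [[0,0.06,-0.16],[0,0,0]],
  [[0,0.01,-0.17],[0,0,0]],
])

```text
time: 19.3
eef_pos: [0.5025, -0.3226, 0.2326]
tcp_rot: [0.5, 0.499, -0.499, 0.501]
contact_force: [0.6, -0.3, -1.3]
opening: 0.2
```

```bash
python3 circ.py 243 15 0.032
```

```text
t 19.3 tip r 36.9 ang rel handle 234.0 tipz 0.0206 F [ 0.6 -0.3 -1.3] op 0.2
[[[-0.0, -0.11, -0.08], [0.0, 0.0, -0.1]], [[-0.0, -0.07, -0.15], [0, 0, 0]], [[0, -0.11, -0.13], [0, 0, 0]], [[0, -0.14, -0.09], [0, 0, 0]], [[0, -0.16, -0.06], [0, 0, 0]]]
```

Emit:
drive_tool([
  [[0,-0.1,-0.1],[0,0,0]],
  [[0,-0.07,-0.15],[0,0,0]],
  [[0,-0.11,-0.13],[0,0,0]],
  [[0,-0.14,-0.09],[0,0,0]],
  [[0,-0.16,-0.06],[0,0,0]],
])

```text
time: 19.8
eef_pos: [0.471, -0.2922, 0.2327]
tcp_rot: [0.5, 0.5, -0.499, 0.501]
contact_force: [-0.1, 0.5, -1.7]
opening: 0.201
```

```bash
python3 circ.py 318 15 0.032
```

```text
t 19.8 tip r 36.4 ang rel handle 307.2 tipz 0.0207 F [-0.1  0.5 -1.7] op 0.201
[[[-0.0, -0.12, 0.09], [0.1, 0.0, -0.1]], [[-0.0, -0.16, 0.03], [0, 0, 0]], [[0, -0.15, 0.07], [0, 0, 0]], [[0, -0.13, 0.11], [0, 0, 0]], [[0, -0.09, 0.14], [0, 0, 0]]]
```

Emit:
drive_tool([
  [[0,-0.14,0.07],[0,0,0]],
  [[0,-0.16,0.03],[0,0,0]],
  [[0,-0.15,0.07],[0,0,0]],
  [[0,-0.13,0.11],[0,0,0]],
  [[0,-0.09,0.14],[0,0,0]],
])

```text
time: 20.3
eef_pos: [0.4334, -0.3148, 0.233]
tcp_rot: [0.5, 0.499, -0.5, 0.501]
contact_force: [-0.7, 0.3, -2.4]
opening: 0.201
```

```bash
python3 circ.py 33 15 0.032
```

```text
t 20.3 tip r 35.3 ang rel handle 22.8 tipz 0.021 F [-0.7  0.3 -2.4] op 0.201
[[[0.0, 0.04, 0.14], [0.1, 0.1, -0.1]], [[0.0, -0.01, 0.17], [0, 0, 0]], [[0, 0.03, 0.16], [0, 0, 0]], [[0, 0.07, 0.15], [0, 0, 0]], [[0, 0.11, 0.13], [0, 0, 0]]]
```

Emit:
drive_tool([
  [[-0.1,0.05,0.02],[0,0,0]],
  [[-0.4,0.1,0],[0,0,0]],
  [[-0.7,0.1,0],[0,0,0]],
  [[-0.8,0,0],[0,0,0]],
  [[-0.8,0,0],[0,0,0]],
])

```text
time: 20.8
eef_pos: [0.4439, -0.3165, 0.3695]
tcp_rot: [0.501, 0.504, -0.5, 0.494]
contact_force: [0.0, -0.1, -2.4]
opening: 0.205
```

Run:
```python
from kin import *
z=np.load('restpose.npz'); p=z['p']+.06*S+.10*N; T=R.from_quat(z['o'])
plan(p,T); c=snap('wrist','w21')
```

```text
t 20.8 n 13 dist mm 567.8 rot 39.4
[[[0.1, 0.2, -0.84], [-0.1, 3.0, 0.0]], [[0.15, 0.21, -0.84], [-0.1, 3.0, 0.0]], [[0.19, 0.21, -0.83], [-0.1, 3.0, 0.0]], [[0.24, 0.21, -0.82], [-0.1, 3.0, 0.0]], [[0.28, 0.21, -0.8], [-0.1, 3.0, 0.0]]]
q [-0.81 -0.07  1.73  0.    1.49 -0.8 ] -> [[-0.04, 0.08, 1.8, 0.72, 1.36, -0.24]]
```

View pics/w21.png

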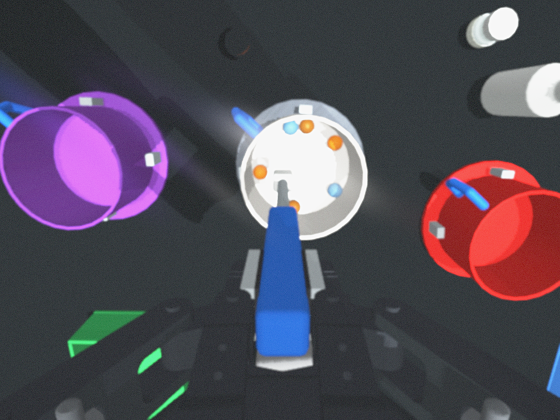

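Run:
```python
from kin import *
c=load('w21'); im=c['img']; hsv=cv2.cvtColor(im,cv2.COLOR_RGB2HSV)
for nm,u in [('b',(290,127)),('o',(306,126)),('o',(335,142)),('b',(335,190)),('o',(260,172)),('o',(293,205))]:
    print(nm,hsv[u[1],u[0]],im[u[1],u[0]],plane(c,np.array(u,float),.026)[0].round(3))
i0=load('w14')['img']
for u in [(266,180),(307,170),(253,153),(298,137)]: print(i0[u[1],u[0]],plane(load('w14'),np.array(u,float),.026)[0].round(3))
cv2.imwrite('pics/w21z.png',cv2.resize(im[90:250,220:390,::-1],None,fx=3.7,fy=3.7,interpolation=2))
```

```text
b [ 91  52 247] [197 245 247] [ 0.451 -0.272  0.026]
o [ 22 138 247] [247 212 113] [ 0.473 -0.271  0.026]
o [ 16 195 242] [242 158  57] [ 0.514 -0.293  0.026]
b [ 94  61 247] [188 240 247] [ 0.517 -0.362  0.026]
o [ 19 186 247] [247 183  67] [ 0.408 -0.335  0.026]
o [ 16 161 242] [242 170  89] [ 0.456 -0.384  0.026]
[247 218 120] [ 0.442 -0.359  0.026]
[247 228 155] [ 0.499 -0.345  0.026]
[247 234 137] [ 0.424 -0.321  0.026]
[247 221 139] [ 0.486 -0.299  0.026]
```

View pics/w21z.png

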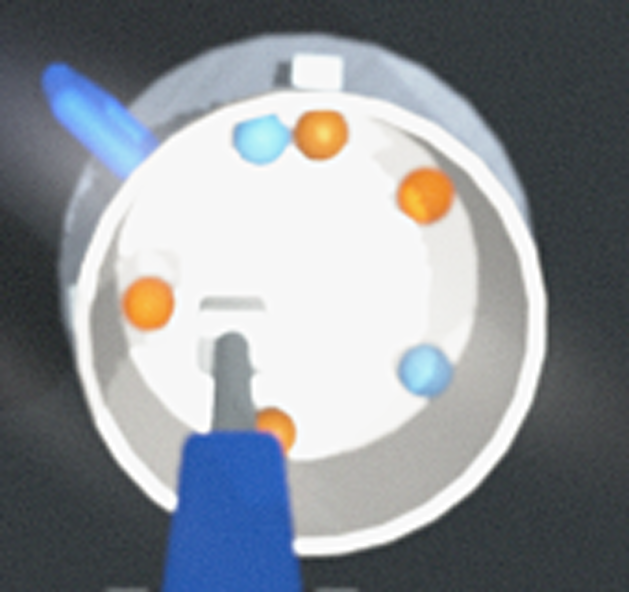

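Emit:
drive_tool([
  [[0,0.2,-0.85],[0,0,0]],
  [[0,0.2,-0.85],[0,0,0]],
  [[0,0.2,-0.85],[0,0,0]],
  [[0,0.2,-0.85],[0,3,0]],
  [[0.05,0.2,-0.85],[0,3,0]],
])

```text
time: 21.35
eef_pos: [0.5005, -0.1055, 0.3859]
tcp_rot: [0.531, 0.518, -0.474, 0.475]
contact_force: [0.2, -0.2, -1.4]
opening: 0.198
```

```bash
cat >> kin.py <<'E'
zz=np.load('restpose.npz')
def back(s,n): return zz['p']+s*S+n*N,R.from_quat(zz['o'])
E
python3 - <<'E'
from kin import *
plan(*back(.06,.10))
E
```

```text
t 21.35 n 8 dist mm 354.9 rot 34.3
[[[0.28, 0.18, -0.82], [-0.1, 4.3, -0.1]], [[0.34, 0.18, -0.8], [-0.1, 4.3, -0.1]], [[0.4, 0.18, -0.77], [-0.1, 4.3, -0.1]], [[0.46, 0.19, -0.74], [-0.1, 4.3, -0.1]], [[0.51, 0.19, -0.7], [-0.1, 4.3, -0.1]]]
q [-0.45 -0.15  1.78  0.1   1.54 -0.44] -> [[-0.04, 0.08, 1.8, 0.72, 1.36, -0.24]]
```

Run:
```python
from kin import *
plan(*back(.10,.14),wmax=7)
```

```text
t 21.35 n 8 dist mm 351.5 rot 34.3
[[[0.14, 0.18, -0.85], [-0.1, 4.3, -0.1]], [[0.21, 0.18, -0.83], [-0.1, 4.3, -0.1]], [[0.27, 0.19, -0.82], [-0.1, 4.3, -0.1]], [[0.33, 0.19, -0.79], [-0.1, 4.3, -0.1]], [[0.39, 0.19, -0.77], [-0.1, 4.3, -0.1]]]
q [-0.45 -0.15  1.78  0.1   1.54 -0.44] -> [[-0.03, 0.04, 1.73, 0.71, 1.43, -0.16]]
```

Emit:
drive_tool([
  [[0.14,0.18,-0.85],[0,4.3,0]],
  [[0.21,0.18,-0.83],[0,4.3,0]],
  [[0.27,0.19,-0.82],[0,4.3,0]],
  [[0.33,0.19,-0.79],[0,4.3,0]],
  [[0.39,0.19,-0.77],[0,4.3,0]],
])

```text
time: 21.85
eef_pos: [0.5534, 0.1173, 0.3765]
tcp_rot: [0.613, 0.598, -0.361, 0.37]
contact_force: [0.5, 0.1, -2.2]
opening: 0.2
```

Run:
```python
from kin import *
plan(*back(.10,.14),wmax=7)
```

```text
t 21.85 n 3 dist mm 122.5 rot 12.3
[[[0.45, 0.15, -0.66], [-0.1, 4.1, -0.5]], [[0.5, 0.16, -0.63], [-0.1, 4.1, -0.5]], [[0.54, 0.16, -0.59], [-0.1, 4.1, -0.5]]]
q [-0.17 -0.06  1.76  0.48  1.51 -0.21] -> [[-0.03, 0.04, 1.73, 0.71, 1.43, -0.16]]
```

Emit:
drive_tool([
  [[0.42,0.15,-0.66],[0,4.1,-0.4]],
  [[0.48,0.16,-0.63],[0,4.1,-0.4]],
  [[0.5,0.16,-0.58],[0,4,-0.4]],
  [[0,0,0],[0,0,0]],
])

```text
time: 22.25
eef_pos: [0.5797, 0.2412, 0.3658]
tcp_rot: [0.641, 0.643, -0.295, 0.299]
contact_force: [-0.3, -0.1, -1.7]
opening: 0.195
```

Run:
```python
from kin import *
plan(*back(.06,.08)); snap('wrist','w22')
s=snap('scene','s22')['img'][160:370,260:470,::-1]; cv2.imwrite('pics/s22z.png',cv2.resize(s,None,fx=2.8,fy=2.8,interpolation=2))
```

```text
t 22.25 n 2 dist mm 76.0 rot 0.4
[[[0.39, -0.02, 0.65], [-0.1, -0.2, -0.1]], [[0.39, -0.02, 0.65], [-0.1, -0.2, -0.1]]]
q [-0.02  0.05  1.73  0.71  1.43 -0.16] -> [[-0.07, 0.09, 1.81, 0.71, 1.36, -0.27]]
```

View pics/w22.png

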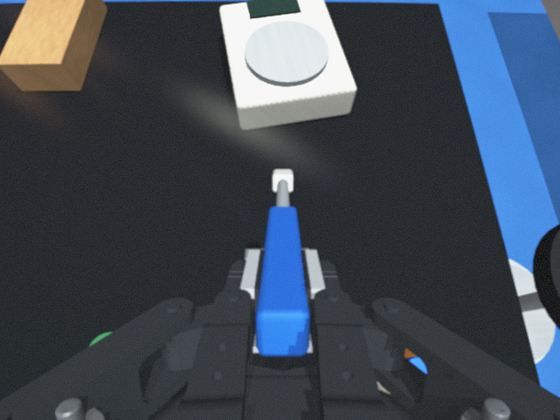

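View pics/s22z.png

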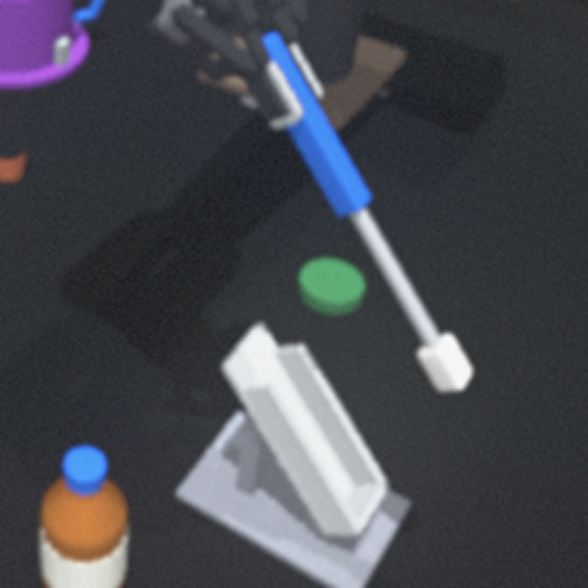

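Aligned and parallel. Lower along the trough's normal, staying 15–20 mm upslope.

Emit:
drive_tool([
  [[0.39,-0.02,0.65],[0,-0.2,0]],
  [[0.39,-0.02,0.6],[0,0,0]],
  [[0.3,0,0.4],[0,0,0]],
  [[0,0,0],[0,0,0]],
])

```text
time: 22.75
eef_pos: [0.582, 0.2055, 0.2755]
tcp_rot: [0.643, 0.637, -0.295, 0.307]
contact_force: [-0.1, 0.3, -1.8]
opening: 0.201
```

Run:
```python
from kin import *
plan(*back(.02,.01)); snap('wrist','w23')
```

```text
t 22.75 n 2 dist mm 59.8 rot 1.1
[[[0.33, -0.05, 0.5], [0.1, 0.2, -0.5]], [[0.33, -0.04, 0.5], [0.1, 0.2, -0.5]]]
q [-0.08  0.1   1.83  0.71  1.33 -0.31] -> [[-0.11, 0.16, 1.88, 0.73, 1.29, -0.4]]
```

View pics/w23.png

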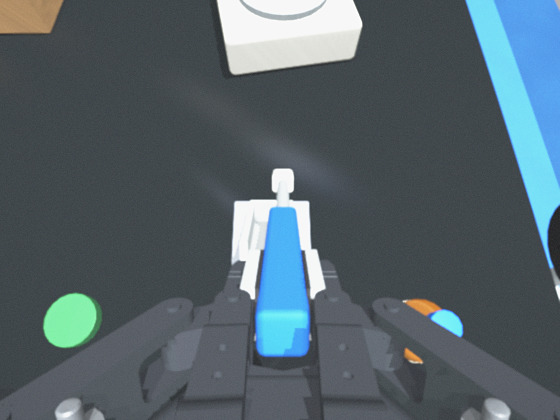

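Emit:
drive_tool([
  [[0.1,-0.09,0.3],[0.2,0.3,-1]],
  [[0.1,0,0.3],[0,0,0]],
  [[0.05,0,0.2],[0,0,0]],
  [[0,0,0],[0,0,0]],
])

```text
time: 23.2
eef_pos: [0.582, 0.1814, 0.2477]
tcp_rot: [0.641, 0.641, -0.291, 0.305]
contact_force: [-0.1, 2.1, -1.5]
opening: 0.194
```

Run:
```python
from kin import *
plan(*back(.0,.01)); print(st()['contact_force']); snap('wrist','w24')
s=snap('scene','s24')['img'][160:370,260:470,::-1]; cv2.imwrite('pics/s24z.png',cv2.resize(s,None,fx=2.8,fy=2.8,interpolation=2))
```

```text
t 23.2 n 2 dist mm 49.2 rot 0.8
[[[0.47, -0.04, 0.14], [0.3, -0.1, -0.3]], [[0.47, -0.04, 0.13], [0.3, -0.1, -0.3]]]
q [-0.13  0.13  1.86  0.72  1.33 -0.39] -> [[-0.09, 0.18, 1.89, 0.74, 1.25, -0.41]]
[-0.0589442   2.0540904  -1.46832706]
```

View pics/w24.png

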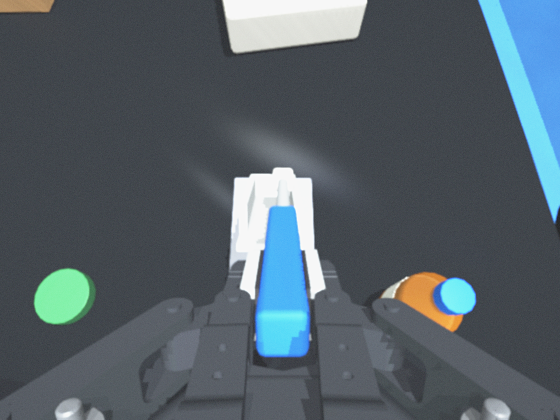

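View pics/s24z.png

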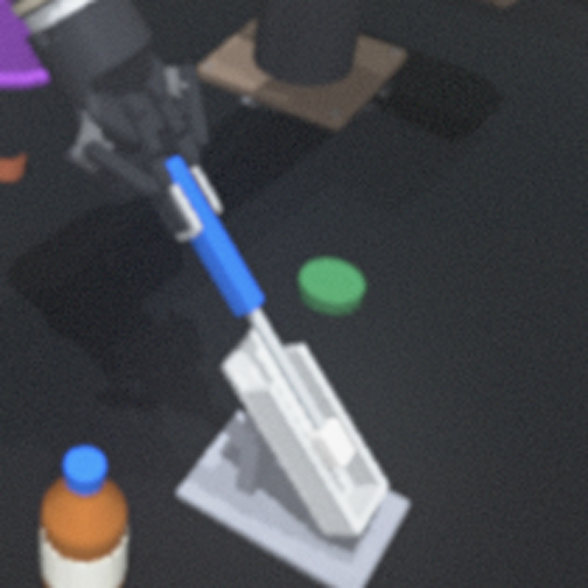

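Emit:
drive_tool([
  [[0,-0.1,0],[0.3,0,-0.5]],
  [[0,0,0],[0,0,0]],
])

```text
time: 23.5
eef_pos: [0.5769, 0.1813, 0.2485]
tcp_rot: [0.638, 0.643, -0.295, 0.304]
contact_force: [0.2, 0.2, -0.9]
opening: 0.201
```

Run:
```python
from kin import *
plan(*back(.0,.01)); print(st()['contact_force'])
```

```text
t 23.5 n 2 dist mm 49.8 rot 0.4
[[[0.48, 0.01, 0.14], [0.2, 0.1, -0.0]], [[0.48, 0.01, 0.14], [0.2, 0.1, -0.0]]]
q [-0.13  0.12  1.86  0.71  1.33 -0.38] -> [[-0.09, 0.18, 1.89, 0.74, 1.25, -0.41]]
[ 0.23549128  0.17960312 -0.94976354]
```

Now down the slope, lowering gradually.

Emit:
drive_tool([
  [[0.25,0.01,0.15],[0.2,0,0]],
  [[0.25,0.01,0.15],[0,0,0]],
  [[0.2,0,0.08],[0,0,0]],
  [[0,0,0],[0,0,0]],
])

```text
time: 23.9
eef_pos: [0.5778, 0.1896, 0.2052]
tcp_rot: [0.638, 0.642, -0.297, 0.304]
contact_force: [-0.1, 0.2, -1.3]
opening: 0.201
```

Run:
```python
from kin import *
plan(*back(.0,.0)); print(st()['contact_force']); snap('wrist','w25')
```

```text
t 23.9 n 1 dist mm 9.7 rot 0.4
[[[0.19, 0.01, 0.05], [0.2, 0.3, -0.1]]]
q [-0.11  0.17  1.89  0.73  1.27 -0.42] -> [[-0.1, 0.18, 1.89, 0.74, 1.25, -0.42]]
[-0.13397257  0.18558896 -1.31188041]
```

View pics/w25.png

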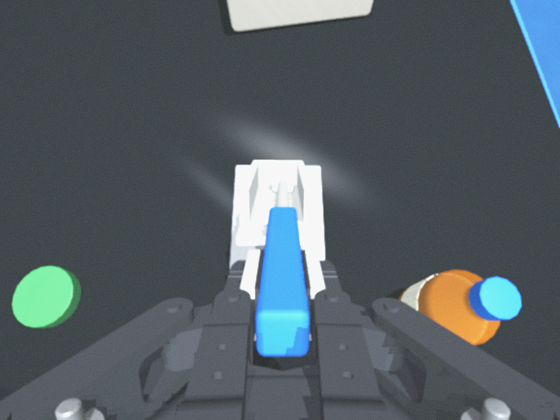

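Emit:
drive_tool([
  [[0.1,0.01,0.05],[0.2,0.3,0]],
  [[0.1,0,0],[0,0,0]],
  [[0,0,0],[0,0,0]],
])

```text
time: 24.25
eef_pos: [0.5797, 0.1942, 0.197]
tcp_rot: [0.64, 0.642, -0.295, 0.302]
contact_force: [-0.2, -0.2, -1.3]
opening: 0.198
```

Run:
```python
from kin import *
plan(*back(.0,.0)); print(st()['contact_force'])
```

```text
t 24.25 n 1 dist mm 1.6 rot 0.2
[[[0.0, -0.03, 0.01], [0.1, -0.0, -0.2]]]
q [-0.1   0.19  1.89  0.74  1.25 -0.42] -> [[-0.1, 0.18, 1.89, 0.74, 1.25, -0.42]]
[-0.20495276 -0.1959763  -1.30194206]
```

Emit:
drive_tool([
  [[0,-0.03,0],[0,0,0]],
  [[0,0,0],[0,0,0]],
  [[0,0,0],[0,0,0]],
  [[0,0,0],[0,0,0]],
], grip=0)

```text
time: 24.65
eef_pos: [0.579, 0.1947, 0.1992]
tcp_rot: [0.641, 0.642, -0.294, 0.302]
contact_force: [0.3, -1.2, 1.2]
opening: 0.5
```

Run:
```python
from kin import *
plan(*back(.0,.0)); print(st()['contact_force']); snap('wrist','w26')
```

```text
t 24.65 n 1 dist mm 3.0 rot 0.5
[[[0.03, -0.02, 0.05], [0.2, -0.2, -0.4]]]
q [-0.1   0.18  1.9   0.74  1.25 -0.42] -> [[-0.1, 0.18, 1.89, 0.74, 1.25, -0.42]]
[ 0.28168648 -1.16933985  1.16167762]
```

View pics/w26.png

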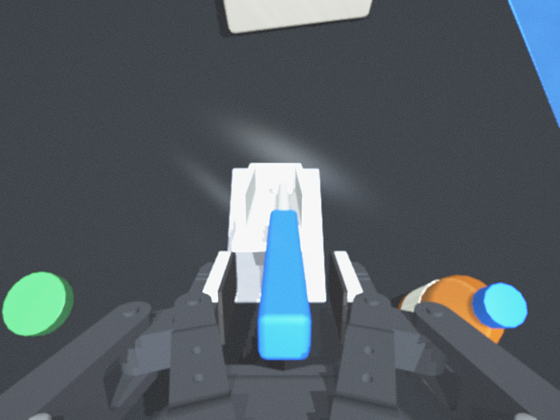

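Emit:
drive_tool([
  [[-0.4,0,0],[0,0,0]],
  [[-0.7,0,0],[0,0,0]],
  [[-0.8,0,0],[0,0,0]],
  [[-0.8,0,0],[0,0,0]],
  [[0,0,0],[0,0,0]],
])

```text
time: 25.2
eef_pos: [0.5774, 0.1059, 0.305]
tcp_rot: [0.64, 0.643, -0.294, 0.301]
contact_force: [-0.1, 0.4, -0.3]
opening: 0.498
```

Run:
```python
from kin import *
c=snap('wrist','w27'); s=snap('scene','s27'); t=snap('top','t27')
for n in ('s27','w27','t27'): print(n,proj(load(n),np.array([[.5771,.1695,.2255],FOOT+.13*S,FOOT])).round(1).tolist())
cv2.imwrite('pics/s27z.png',cv2.resize(s['img'][225:355,300:420,::-1],None,fx=4.5,fy=4.5,interpolation=2))
a=cv2.resize(t['img'][60:280,120:460,::-1],None,fx=2.3,fy=2.3,interpolation=2); cv2.imwrite('pics/t27z.png',a)
print(st()['eef_pos'],st()['contact_force'])
```

```text
s27 [[323.5, 241.0], [354.9, 289.5], [386.2, 340.9]]
w27 [[282.6, 211.0], [280.4, 174.2], [280.3, 156.2]]
t27 [[192.2, 165.0], [166.7, 171.0], [143.8, 176.1]]
[0.57463063 0.10864382 0.29880872] [-0.27825395  0.68700437 -1.33702629]
```

View pics/s27z.png

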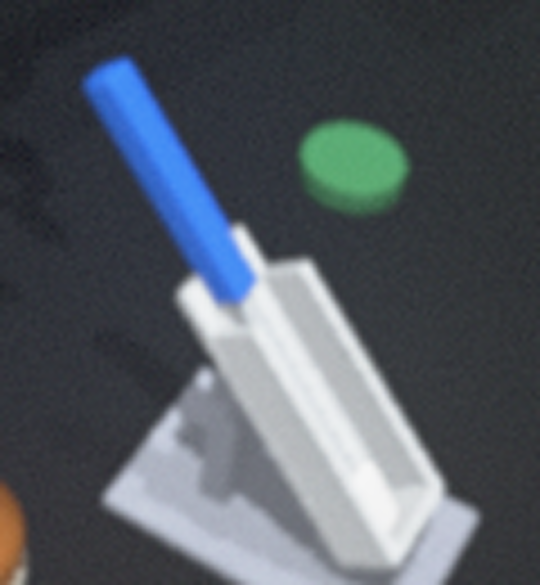

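View pics/t27z.png

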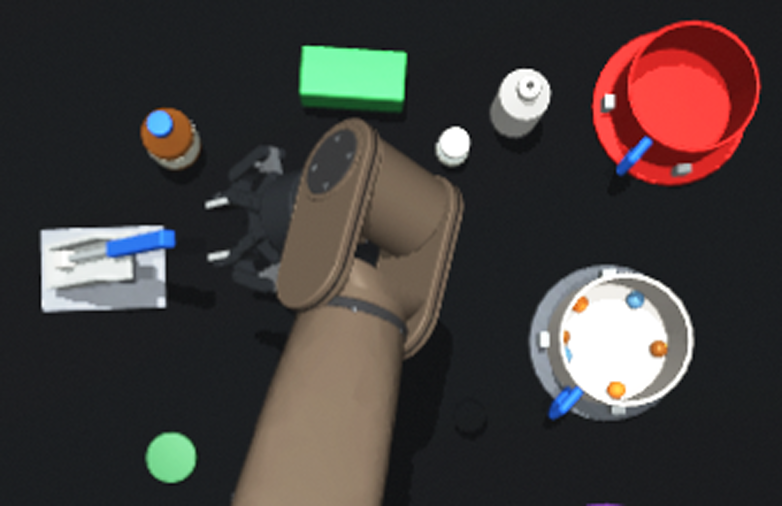

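View pics/w27.png

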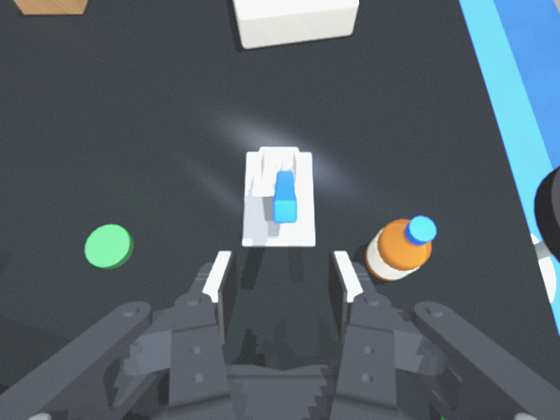

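Run:
```python
from h import *
a=load('s14');b=load('s27')
d=cv2.absdiff(a['img'],b['img']).max(2); 
for n,(x0,y0,x1,y1) in dict(amber=(270,315,310,380),wash=(125,235,165,295),tip=(155,295,220,360),jar=(168,262,195,295),dish=(362,250,394,274),bung=(254,210,272,226)).items(): print(n,(d[y0:y1,x0:x1]>50).sum())
s=st(); print(s['time'],s['contact_force'])
print(ctrl.sign_off())
```

```text
amber 0
wash 0
tip 0
jar 0
dish 0
bung 0
25.35 [-0.27825395  0.68700437 -1.33702629]
the job is handed in; nothing more can be done
None
```

I picked up the stirrer, laid it in the rest and let go. I then took it again by the handle, in line with the gripper, and stirred two full counter-clockwise turns. They started about 19° before the jug's handle and finished about 23° past it. The stirrer is back in the rest and released, and the job was handed in at about 25.4 s; no verdict was reported.

**Stirring:** The paddle tip's height came from the measured tool pose and the grip position, at about 21 mm (the limit is 37 mm). It ran at 31–38 mm radius around the jug's centre.

**Stirrer in the rest:**
- **First placing:** the wrist view showed it within about 1–2 mm of fully down.
- **Final view:** it lies in the trough, handle uppermost, in nearly the same place as the first time. It sits about 3 mm off-centre.

**Beads:** All six were in the jug in the last top view, and each had moved out from its start towards the wall.

**Other things on the bench:** All six show no change in the scene camera between just before stirring and the end.

**Checks that disagreed:**
- **Cameras:** the scene and top views differed by about 4–5 mm on where the rest is. I used the top and wrist views.
- **Contact force:** the last force readings were about 1.5 N with the gripper clear of everything in the pictures. I took this as sensor noise.
- **Lowering over the jug:** the tool drifted about 13 mm sideways, and I corrected this before the paddle reached the beads.

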